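# Refit the rod of the cup riser's gallery rail

## Robot

A 6-joint arm with a two-finger parallel gripper is mounted at the origin on the work surface. World frame = base frame: x ahead of the robot, y to its left, z up, the work surface at z = 0. Lengths are in m, angles in rad, forces in N, time in s.
With the tool pointing down it reaches from about 0.35 to 0.975 m from the base axis. Payload 4.9 kg.
Tool frame: the origin (TCP) lies between the finger pads; the fingertips stand 8 mm ahead of it and the grasp point (between the pads) lies 11 mm behind it; z points along the fingers, y is the direction in which the jaws open and shut (so a half turn about z gives the same grasp; the last joint's range is limited). The gripper opens to 85 mm and grips with 20 to 120 N. Pads are 22 mm wide; open, the fingers measure 114 mm over their backs; the gripper's body (76 mm by 85 mm) begins 54 mm behind the grasp point. The pads swing forward as they close: fully open they stand 13 mm farther back than shut.
Start: joints at [1.143, 0.053, 1.613, -0, 1.476, -0.119], TCP at [0.19, 0.595, 0.239] pointing down, gripper open.
Joint ranges: [-3.01, 3.01], [-1.01, 2.22], [0.06, 2.58], [-1.02, 4.17], [0.09, 2.62], [-3.14, 3.14]. Speed limits (rad/s): [2.57, 2.57, 3.14, 3.14, 3.14, 3.14].

## Interface

Orientations are given as a rotation vector (axis times angle).
In Python, from station import ctrl gives the robot as it stands. The module is installed in compiled form; this text tells all that it offers.
- The arm moves only by the shell command python3 -m creep 'ROWS' [FORCE]. ROWS is JSON, a list of rows, each an object with "hand": the opening, from 0 (shut) to 1 (fully open); "translation": the shift along the tool's x, y, z in cm, a list of three; "delta_rot": the turn, a rotation vector about the tool's x, y, z in degrees, a list of three. A call has 1 to 8 rows; each row shifts and turns the commanded pose from where the row before left it, along the tool's axes as they then stand; what a row does not reach is not made up. A row lasts 1/8 s, in which the tool goes at most 62.5 mm and 10.7 degrees, less where a joint would pass 70% of its speed; a pose out of reach is approached as far as the arm can. A call with a gripper value outside its range is refused whole. The fingers move at their own pace and stop on an object; FORCE is the grip in N (left out, the last holds). Time passes only in rows, so rows that do not move let the fingers close. It gives the time, the measured TCP pose, the force and the opening at its end, in the units of the state.
- ctrl.get_obs(): the state, without advancing time (a new reading comes with each control period).
- ctrl.get_image(name): name is "scene" or "top" or "wrist"; returns (picture, depth): 420x560x3 uint8, red, green, blue; 420x560 float32, m along the optical axis (not along the pixel's ray), 0 where there is no reading.
- ctrl.calibration(name): a dict with "fx", "fy", "cx", "cy" (pixels), "dist" ([k1, k2, p1, p2, k3] as OpenCV has them; the pictures are not rectified), "T" (4x4, takes a point from camera to world coordinates). Camera axes: x right, y up, looking along -z (the intrinsics and any distortion apply to the point x, -y, -z); pixel columns grow to the right and rows downward; lengths in m; the calibration is good to about 2 mm. A picture is of the moment at which its call begins: read the wrist's pose just before it. calibration takes no time and is no camera call; for the wrist camera it gives the pose at the moment of the call.
- ctrl.finish_job(): hands the job in, once; it reports no verdict.
The state is a dict: "t": time; "q": joint angles; "dq": joint speeds; "effort": joint torques, N m; "tool_pos": TCP position; "tool_rot": TCP orientation; "contact_force": force on the tool from outside, world axes, zero at the start; "wrist_torque": the same for the moment, N m; "opening": finger opening in m.
Only numpy, scipy, OpenCV 4.12 (cv2) and the standard library are available. Lean on these libraries where they do the work, as an engineer would, in place of code of your own. Each camera call takes 0.05 s, during which the arm holds its last target.

## Task

Refit the rail along the cup riser: take the loose steel rod off the wooden spoon rest, thread it tapered end first through the first post's eye and then the middle post's eye, and push it gently but fully home until its tip bottoms in the closed socket of the end post. The end post is only clamped by hand, so do not shove it along; leave the cups, jar and grinder undisturbed and let go of the rod when it is home.

Things in the scene. Friction and masses are not known exactly. Their poses are not given: they have to be found in the camera images.
- riser: Fixed oak cup riser: board 170 mm (its x) by 340 mm (its y), top 40 mm above the worktop, origin on the worktop under the board's centre, z up. Three steel posts (9 mm columns, 28 mm foot discs) carry a rail along its near edge: the rail axis lies at x = -60 mm, parallel to the riser's y, 85 mm above the worktop. The rod goes in towards the riser's -y. Two cups stand at about x = +35 mm.
- eye_first (a point): Centre of the first post's eye, on its outer face (towards the riser's +y), where the rod enters, on the rail axis; axes as the riser's. Round eye 25 mm outside, 13.4 mm bore, 14 mm thick; this post is rigid.
- mid_line (a point): Point of the rail axis (fixed to the riser) in the plane of the middle post, 102 mm beyond eye_first. The middle post has the same eye as the first (14 mm thick, centred here), but its foot sits loosely in a cross slot: the eye may stand up to 2.5 mm to either side (riser x) of this point and creeps sideways when nosed with about 2 N.
- end_line (a point): Mean place of the end socket's floor on the rail axis (fixed to the riser), 218 mm beyond eye_first. The end post, clamped by hand in a slot, may stand 28 mm nearer or farther: unmeasured. Socket: 26 mm outside, bore 15.2 mm, 22 mm deep, closed at the far end. A leaf spring in it drags on the rod: some 2 to 9 N to push on to the floor. The clamp slips above about 20 N along the rail.
- rod_mid (a point): Middle of the loose rod, on its axis. Steel tube 12 mm thick, 300 mm over all, about 110 g, axis along its own y: nose towards -y (8 mm long taper to a 6.4 mm flat tip at y = -150 mm), tail at y = +150 mm with a domed cap 18 mm thick, 8 mm long. It starts level in the spoon rest's middle notches, its axis 40 mm above the worktop, nose roughly to the robot's right.
- rod_nose (a point): Tip of the rod's tapered nose, on its axis; axes as the rod's.
- spoon_rest: Fixed wooden spoon rest, 130 by 130 mm, origin on the worktop under its centre: 8 mm base, two end boards at y = -58 and +58 mm (14 mm thick, 44 mm high), each with three open notches 14 mm wide, 10 mm deep. The rod lies along its y in the middle notches (x = 0). Between the end boards 102 mm of the rod is free to grip from above.
- cup_a: White ceramic handleless cup, 62 mm wide, 52 mm high, origin under its centre, standing on the riser behind the rail. Leave alone.
- cup_b: The second such cup, on the riser. Leave alone.
- jar: Glass storage jar with hinged latch lid, 100 mm wide, 158 mm high, origin under its centre, on the worktop to the right. Leave alone.
- grinder: Black plastic grinder with a grounds drawer, 120 by 110 mm, 214 mm high, origin under its centre, on the worktop to the right. Leave alone.

How it is judged:
On the way, in this order (a step that is already met when the one before it is completed fails the run):
1. the rod's nose has passed through the first eye (y of rod_nose in the frame of eye_first below -0.024 m and x of rod_nose in the frame of eye_first between -0.008 and 0.008 m and z of rod_nose in the frame of eye_first between -0.008 and 0.008 m and angle between the y axis of rod_mid and the y axis of riser, either way round below 0.15 rad), for 0.1 s.
2. the nose has passed through the middle eye (y of rod_nose in the frame of eye_first below -0.119 m and angle between the y axis of rod_mid and the y axis of riser, either way round below 0.05 rad and x of rod_nose in the frame of eye_first between -0.008 and 0.008 m and z of rod_nose in the frame of eye_first between -0.008 and 0.008 m), for 0.1 s.
At the end, for the whole second after the job is handed in: The rod runs through both eyes, its tip within 2 mm of the floor of the end post's socket, in line with the rail (within 0.03 rad), at rest and let go (distance between rod_nose and end_post_c0 below 0.0045 m and angle between the y axis of rod_mid and the y axis of riser, either way round below 0.03 rad and linear speed of rod below 0.01 m/s and contact force between the fingers and rod below 0.1 N); the robot touches nothing.
It fails at once if the end post is shoved more than 2 mm along its slot (distance of end_post_c0 from where it was at the start of the episode above 0.002 m).
It fails at once if a cup is pushed more than 15 mm or tipped (distance of any of cup_a, cup_b from where it was at the start of the episode above 0.015 m or angle between any of cup_a, cup_b's own z axis and vertical above 0.2 rad).
It fails at once if the jar or the grinder is pushed more than 15 mm (distance of any of jar, grinder from where it was at the start of the episode above 0.015 m).
It also fails if it takes over 72 s, if anything falls off the work surface, if the arm or the gripper's body presses on something with over 40 N, if the wrist force passes 120 N, or if a joint passes its speed limit or range.

## Working session

There is one attempt and no reset: what is moved stays moved. The work goes in short steps, Python scripts to look and compute and a shell command to move; the robot and the scene stay as the last step left them, time stands still between calls to the robot, and variables do not carry over. Pictures are saved under pics/ and viewed, and the job is handed in when it is done.

```bash
mkdir -p pics
python3 - <<'E'
from station import ctrl
import cv2,numpy as np
print(ctrl.get_obs())
for n in ("scene","top","wrist"):
    c=ctrl.calibration(n); print(n,c)
    p,d=ctrl.get_image(n)
    cv2.imwrite(f"pics/{n}0.png",p[:,:,::-1]); np.savez(f"pics/{n}0.npz",p=p,d=d,T=c["T"])
E
```

```text
{'t': 0.0, 'q': array([ 1.14299714e+00,  5.33669834e-02,  1.61428840e+00, -7.74909668e-06,
        1.47599694e+00, -1.19009046e-01]), 'dq': array([-0.00054683,  0.00074443, -0.00011746, -0.00035597, -0.00066213,
       -0.00102838]), 'effort': array([-1.24998160e-04, -3.93719566e+01, -3.70157647e+01,  2.90909611e-05,
        7.52463442e-03, -2.37542645e-05]), 'tool_pos': array([0.18969613, 0.59488323, 0.23806007]), 'tool_rot': array([-0.48303587, -3.10367906,  0.00311787]), 'contact_force': array([-0.06271423,  0.08343451, -0.26713667]), 'wrist_torque': array([ 0.02576743, -0.0009555 ,  0.034324  ]), 'opening': 0.08531148893879327}
scene {'fx': 484.2935175525364, 'fy': 484.2935175525364, 'cx': 279.45155097093556, 'cy': 208.58758567288163, 'dist': array([-0.14208584,  0.        ,  0.        ,  0.        ,  0.        ]), 'T': array([[ 0.69177081, -0.48067789,  0.53888952,  1.08706031],
       [ 0.72208806,  0.4671545 , -0.51025043, -0.56490123],
       [-0.00647856,  0.74210204,  0.67025562,  0.74832617],
       [ 0.        ,  0.        ,  0.        ,  1.        ]])}
top {'fx': 395.887
[... 166 characters left out ...]
  ]), 'T': array([[-0.02734043,  0.99273107, -0.11720719,  0.47900262],
       [-0.99960493, -0.02638667,  0.00968168, -0.08019151],
       [ 0.0065186 ,  0.11742558,  0.99306029,  0.92147171],
       [ 0.        ,  0.        ,  0.        ,  1.        ]])}
wrist {'fx': 355.17788377813434, 'fy': 355.17788377813434, 'cx': 278.55770893650856, 'cy': 218.99164254994204, 'dist': array([-0.05909179,  0.        ,  0.        ,  0.        ,  0.        ]), 'T': array([[ 0.30394287, -0.9158878 , -0.26223705,  0.12338174],
       [ 0.95268942,  0.29183673,  0.08493634,  0.6178239 ],
       [-0.00126175, -0.27564626,  0.96125831,  0.37380457],
       [ 0.        ,  0.        ,  0.        ,  1.        ]])}
```

View pics/scene0.png

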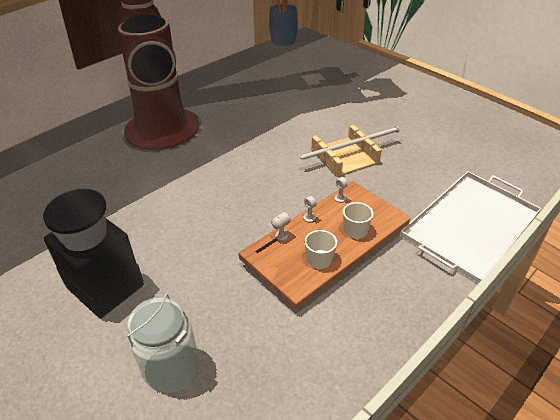

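View pics/top0.png

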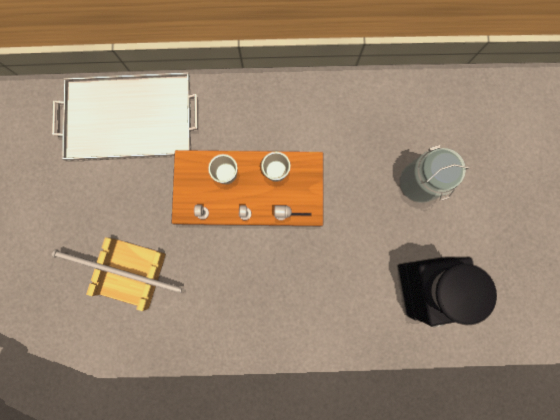

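View pics/wrist0.png

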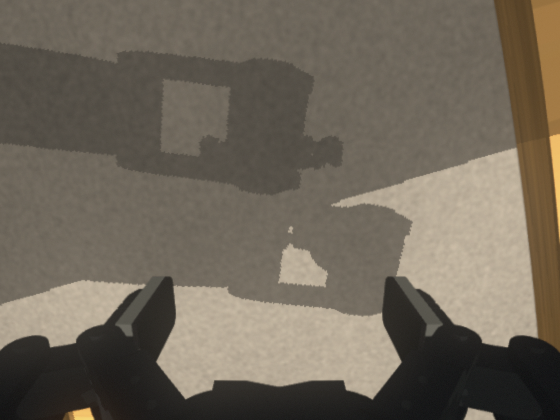

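The images show the riser from (173,150) to (323,226) in top. The posts are at about (201,211), (245,212) and (283,212). The rod runs from its tail at (55,254) to its nose at (182,290). I'll measure next.

```bash
cat > h.py <<'E'
from station import ctrl
import cv2,numpy as np
from scipy.spatial.transform import Rotation as R
def ray(n,uv,T=None):
    c=ctrl.calibration(n); T=c["T"] if T is None else T
    K=np.array([[c["fx"],0,c["cx"]],[0,c["fy"],c["cy"]],[0,0,1]])
    u=cv2.undistortPoints(np.array(uv,float).reshape(-1,1,2),K,c["dist"]).reshape(-1,2)
    d=np.c_[u[:,0],-u[:,1],-np.ones(len(u))]
    return T[:3,3],d@T[:3,:3].T
def onz(n,uv,z,T=None):
    o,d=ray(n,uv,T); return o+d*((z-o[2])/d[:,2])[:,None]
def proj(n,P,T=None):
    c=ctrl.calibration(n); T=c["T"] if T is None else T
    K=np.array([[c["fx"],0,c["cx"]],[0,c["fy"],c["cy"]],[0,0,1]])
    p=(np.atleast_2d(P)-T[:3,3])@T[:3,:3]
    p=p*np.array([1,-1,-1]); return cv2.projectPoints(p,np.zeros(3),np.zeros(3),K,c["dist"])[0].reshape(-1,2)
def tri(n1,uv1,n2,uv2):
    o1,d1=ray(n1,uv1);o2,d2=ray(n2,uv2);d1=d1[0];d2=d2[0]
    s=np.linalg.lstsq(np.c_[d1,-d2],o2-o1,rcond=None)[0]
    a=o1+s[0]*d1;b=o2+s[1]*d2; return (a+b)/2,np.linalg.norm(a-b)
E
python3 - <<'E'
from h import *
p=cv2.imread("pics/top0.png")
hsv=cv2.cvtColor(p,cv2.COLOR_BGR2HSV)
m=cv2.inRange(hsv,(5,150,60),(16,255,255)); m[:100]=0
cs=cv2.findContours(cv2.morphologyEx(m,cv2.MORPH_CLOSE,np.ones((9,9))),0,2)[0]
c=max(cs,key=cv2.contourArea); r=cv2.minAreaRect(c); b=cv2.boxPoints(r)
print(r,b); P=onz("top",b,0.04); print(P, [np.linalg.norm(P[i]-P[i-1]) for i in range(4)])
print("rod",onz("top",[[55,254],[182,290]],0.04))
print("eyes",onz("top",[[201,211],[245,212],[283,212]],0.085))
crop=lambda n,x0,y0,x1,y1,f,o: cv2.imwrite(o,cv2.resize(cv2.imread(n)[y0:y1,x0:x1],None,fx=f,fy=f,interpolation=cv2.INTER_CUBIC))
crop("pics/top0.png",40,195,330,315,2.7,"pics/topc.png")
crop("pics/scene0.png",230,110,430,260,4,"pics/scenec.png")
E
```

```text
((247.37301635742188, 187.649658203125), (150.19752502441406, 73.80940246582031), 0.7538482546806335) [[171.7952  223.56311]
 [172.7663  149.7601 ]
 [322.95084 151.7362 ]
 [321.97974 225.53922]]
[[ 0.56389003  0.16102616  0.04      ]
 [ 0.73323248  0.15992125  0.04      ]
 [ 0.71959007 -0.18321734  0.04      ]
 [ 0.55052039 -0.17437747  0.04      ]] [np.float64(0.3356699876097791), np.float64(0.16934605136985453), np.float64(0.3434096741867471), np.float64(0.16930061843827815)]
rod [[0.50271997 0.42152412 0.04      ]
 [0.41699736 0.13800205 0.04      ]]
eyes [[ 0.5847514   0.08664825  0.085     ]
 [ 0.58012119 -0.0069128   0.085     ]
 [ 0.57797379 -0.08770664  0.085     ]]
```

View pics/topc.png

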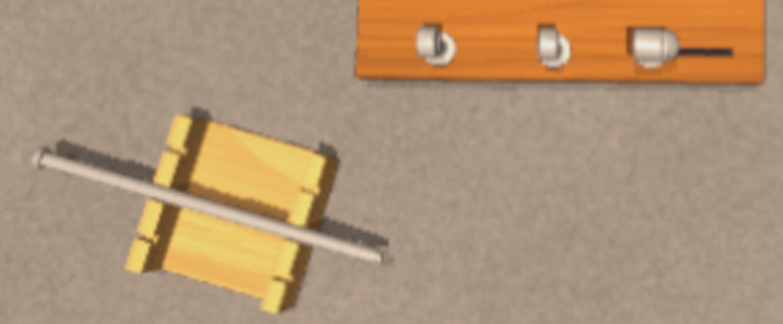

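View pics/scenec.png

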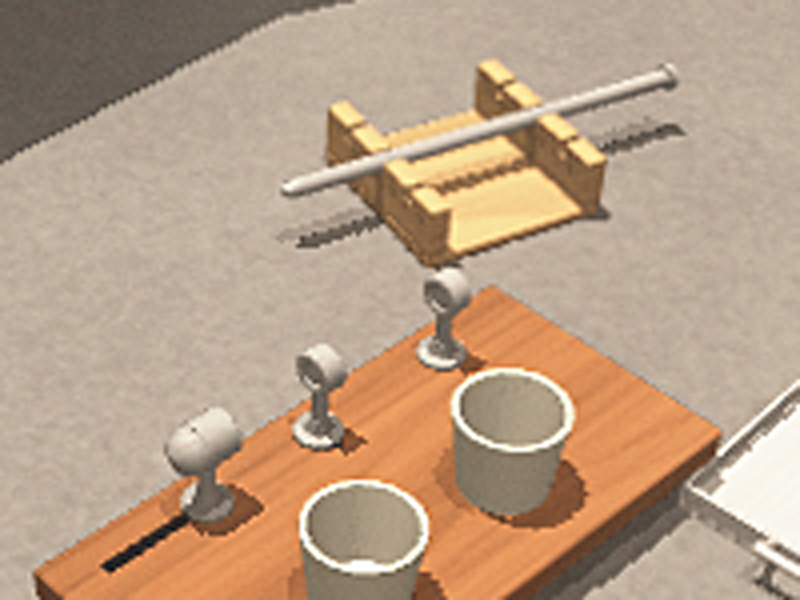

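Run:
```python
from h import *
z=np.load("pics/top0.npz");d=z["d"];p=z["p"]
T=z["T"]
# world heights from depth
c=ctrl.calibration("top");H,W=d.shape
uv=np.stack(np.meshgrid(np.arange(W),np.arange(H)),-1).reshape(-1,2).astype(float)
o,r=ray("top",uv);P=(o+r*d.reshape(-1,1)).reshape(H,W,3)
# rod outside rest: high points in left lower region
reg=np.zeros((H,W),bool);reg[235:310,40:200]=1
hsv=cv2.cvtColor(p,cv2.COLOR_RGB2HSV)
m=reg&(P[...,2]>0.025)&(hsv[...,1]<90)
print(m.sum(),P[m][:,2].max())
m=m&(P[...,2]>0.03)
v,u=np.nonzero(m);q=np.c_[u,v].astype(float)
l=cv2.fitLine(q.astype(np.float32),cv2.DIST_HUBER,0,.01,.01).ravel();print(l)
s=(q-l[2:])@l[:2];e=np.array([l[2:]+l[:2]*s.min(),l[2:]+l[:2]*s.max()]);print(e)
E=onz("top",e,0.042);print(E,np.linalg.norm(E[0]-E[1]),np.degrees(np.arctan2(*(E[0]-E[1])[:2])))
# high things on riser near edge
reg[:]=0;reg[200:222,185:300]=1
m=reg&(P[...,2]>0.07)
n,lab,st,ce=cv2.connectedComponentsWithStats(m.astype(np.uint8))
for i in range(1,n):
  k=lab==i; print(st[i],ce[i],P[k].mean(0),P[k].max(0),P[k].min(0))
for a,b in (((199,210.6),(341.3,183)),((242.6,211.7),(310.3,201.8)),((282.6,212.4),(281,220))):
  print(tri("top",[a],"scene",[b]))
# cups
reg[:]=0;reg[150:190,200:300]=1
m=reg&(P[...,2]>0.075)
n,lab,st,ce=cv2.connectedComponentsWithStats(m.astype(np.uint8))
for i in range(1,n):
  k=lab==i
  if k.sum()>20:print("cup",P[k].max(0),P[k].min(0))
```

```text
779 0.9214717052716457
[  0.95944923   0.28188154 115.91409    270.79907   ]
[[ 41.9774233  249.07683652]
 [196.1817661  294.38132616]]
[[0.51428633 0.45014294 0.042     ]
 [0.40690158 0.10648756 0.042     ]] 0.36004236485190005 17.352876795860904
[253 201   1   1   1] [253. 201.] [ 0.47900262 -0.08019151  0.92147171] [ 0.47900262 -0.08019151  0.92147171] [ 0.47900262 -0.08019151  0.92147171]
[291 201   1   1   1] [291. 201.] [ 0.47900262 -0.08019151  0.92147171] [ 0.47900262 -0.08019151  0.92147171] [ 0.47900262 -0.08019151  0.92147171]
[259 202   1   1   1] [259. 202.] [ 0.47900262 -0.08019151  0.92147171] [ 0.47900262 -0.08019151  0.92147171] [ 0.47900262 -0.08019151  0.92147171]
[194 205   9  12 100] [198.15 210.59] [0.58472416 0.09096169 0.09335308] [0.5974701  0.09977326 0.10040621] [0.57348917 0.08483494 0.07707388]
[240 206   7  12  83] [242.96385542 211.43373494] [ 0.58020174 -0.00355219  0.09515902] [0.59236489 0.00371594 0.10069058] [ 0.56897042 -0.01012533  0.07930287]
[275 206  17  12 189] [282.42328042 211.52910053] [ 0.57709094 -0.08645806  0.10066615] [ 0.59024048 -0.
[... 957 characters left out ...]
  1   1   1] [237. 217.] [ 0.47900262 -0.08019151  0.92147171] [ 0.47900262 -0.08019151  0.92147171] [ 0.47900262 -0.08019151  0.92147171]
[229 218   1   1   1] [229. 218.] [ 0.47900262 -0.08019151  0.92147171] [ 0.47900262 -0.08019151  0.92147171] [ 0.47900262 -0.08019151  0.92147171]
(array([0.58684044, 0.0921672 , 0.08514542]), np.float64(0.00335046500659028))
(array([ 5.82024645e-01, -5.44184101e-04,  8.45991575e-02]), np.float64(0.003246048174400569))
(array([ 0.57911977, -0.08437802,  0.08581385]), np.float64(0.006403518320466331))
cup [ 0.70748891 -0.04519726  0.92147171] [ 0.47900262 -0.10527695  0.07527207]
cup [0.70419172 0.06813306 0.92147171] [ 0.47900262 -0.08019151  0.07521329]
```

Run:
```python
from h import *
z=np.load("pics/top0.npz");d=z["d"];p=z["p"]
H,W=d.shape
uv=np.stack(np.meshgrid(np.arange(W),np.arange(H)),-1).reshape(-1,2).astype(float)
o,r=ray("top",uv);P=(o+r*d.reshape(-1,1)).reshape(H,W,3)
hsv=cv2.cvtColor(p,cv2.COLOR_RGB2HSV)
reg=np.zeros((H,W),bool);reg[235:310,40:200]=1
m=reg&(d>0)&(P[...,2]>0.02)&(P[...,2]<.06)&(hsv[...,1]<80)
n,lab,st,ce=cv2.connectedComponentsWithStats(m.astype(np.uint8));i=[j for j in range(1,n) if st[j,4]>15];print(st[i])
m=np.isin(lab,i)
v,u=np.nonzero(m);q=np.c_[u,v].astype(float)
l=cv2.fitLine(q.astype(np.float32),cv2.DIST_HUBER,0,.01,.01).ravel()
s=(q-l[2:])@l[:2];e=np.array([l[2:]+l[:2]*(s.min()-.5),l[2:]+l[:2]*(s.max()+.5)]);print(e)
E=onz("top",e,0.042);print(E,E.mean(0),np.linalg.norm(E[0]-E[1]),np.degrees(np.arctan2(*(E[0]-E[1])[:2])))
cv2.imwrite("pics/m.png",m[230:320,30:210].astype(np.uint8).repeat(4,0).repeat(4,1)*255)
q0=ctrl.get_obs();print(R.from_rotvec(q0["tool_rot"]).as_matrix().round(3))
```

```text
[[ 52 249 130  43 731]]
[[ 51.52078398 251.85734091]
 [181.47457454 290.15840725]]
[[0.50759822 0.42839089 0.042     ]
 [0.41682547 0.13865789 0.042     ]] [0.46221185 0.28352439 0.042     ] 0.3036196740380822 17.3956645229058
[[-0.953  0.304 -0.001]
 [ 0.304  0.953 -0.001]
 [ 0.    -0.002 -1.   ]]
```

View pics/m.png

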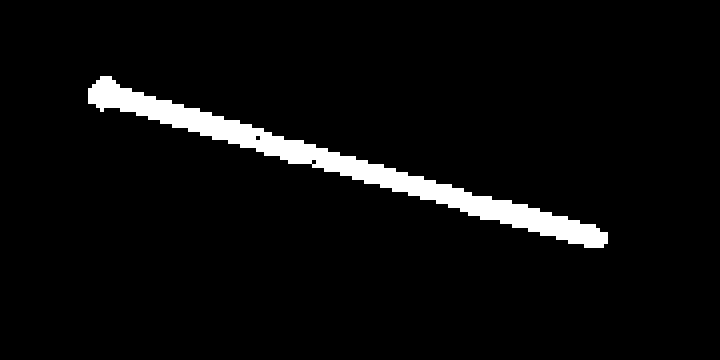

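The mask shows the rod cleanly, with the tail cap at (52,252) and the nose at (181,290) in the full image. Its measured length is 0.30 m, as it should be. I'll turn the tool 90° so the jaws straddle the rod.

```bash
python3 -m creep '[{"hand":1,"translation":[0,0,0],"delta_rot":[0,0,10]},{"hand":1,"translation":[0,0,0],"delta_rot":[0,0,10]},{"hand":1,"translation":[0,0,0],"delta_rot":[0,0,10]},{"hand":1,"translation":[0,0,0],"delta_rot":[0,0,10]},{"hand":1,"translation":[0,0,0],"delta_rot":[0,0,10]},{"hand":1,"translation":[0,0,0],"delta_rot":[0,0,10]},{"hand":1,"translation":[0,0,0],"delta_rot":[0,0,10]},{"hand":1,"translation":[0,0,0],"delta_rot":[0,0,10]}]' 60
python3 -m creep '[{"hand":1,"translation":[0,0,0],"delta_rot":[0,0,10]},{"hand":1,"translation":[0,0,0],"delta_rot":[0,0,0]}]'
cat >> h.py <<'E'
def rel(target):
    o=ctrl.get_obs();M=R.from_rotvec(o["tool_rot"]).as_matrix()
    return (M.T@(np.array(target)-o["tool_pos"])*100).round(2)
def st():
    o=ctrl.get_obs();M=R.from_rotvec(o["tool_rot"]).as_matrix()
    print("t",round(o["t"],2),"pos",o["tool_pos"].round(4),"F",o["contact_force"].round(2),"tq",o["wrist_torque"].round(2),"op",round(o["opening"],4),"q",o["q"].round(2));print(M.round(4))
E
python3 -c "
from h import *
st();print(rel([.4695,.3075,.238]))"
```

```text
t: 1.15
tool_pos: [0.1898, 0.5952, 0.2387]
tool_rot: [2.371, 2.06, -0.001]
contact_force: [-0.5, -0.6, 0.1]
opening: 0.0853
t: 1.4
tool_pos: [0.1899, 0.5952, 0.2388]
tool_rot: [2.534, 1.856, -0.001]
contact_force: [-0.0, -0.9, 0.1]
opening: 0.0853
t 1.4 pos [0.1899 0.5952 0.2388] F [-0.04 -0.95  0.12] tq [-0.03 -0.02 -0.03] op 0.0853 q [ 1.14  0.05  1.61 -0.    1.48  1.45]
[[ 3.020e-01  9.533e-01 -3.000e-04]
 [ 9.533e-01 -3.020e-01 -7.000e-04]
 [-8.000e-04 -1.000e-04 -1.000e+00]]
[-18.98  35.35   0.09]
```

```bash
python3 -m creep '[{"hand":1,"translation":[-2.5,4.4,0],"delta_rot":[0,0,0]},{"hand":1,"translation":[-2.5,4.4,0],"delta_rot":[0,0,0]},{"hand":1,"translation":[-2.5,4.4,0],"delta_rot":[0,0,0]},{"hand":1,"translation":[-2.5,4.4,0],"delta_rot":[0,0,0]},{"hand":1,"translation":[-2.5,4.4,0],"delta_rot":[0,0,0]},{"hand":1,"translation":[-2.5,4.4,0],"delta_rot":[0,0,0]},{"hand":1,"translation":[-2.5,4.4,0],"delta_rot":[0,0,0]},{"hand":1,"translation":[-1.5,4.5,0],"delta_rot":[0,0,0]}]'
python3 -m creep '[{"hand":1,"translation":[0,0,0],"delta_rot":[0,0,0]},{"hand":1,"translation":[0,0,0],"delta_rot":[0,0,0]}]'
python3 -c "
from h import *
st();print(rel([.4695,.3075,.238]))
T=ctrl.calibration('wrist')['T'];p,d=ctrl.get_image('wrist');cv2.imwrite('pics/w1.png',p[:,:,::-1]);np.savez('pics/w1.npz',T=T,d=d)
print(proj('wrist',[[.462,.2835,.04],[.4168,.1387,.04]],T))"
```

```text
t: 2.4
tool_pos: [0.4693, 0.3056, 0.2394]
tool_rot: [-2.534, -1.857, -0.0]
contact_force: [-0.1, 0.5, 0.9]
opening: 0.0854
t: 2.65
tool_pos: [0.4682, 0.3072, 0.239]
tool_rot: [-2.535, -1.855, 0.001]
contact_force: [-0.2, -0.7, -0.8]
opening: 0.0854
t 2.65 pos [0.4682 0.3072 0.239 ] F [-0.21 -0.7  -0.82] tq [ 0.02  0.   -0.02] op 0.0854 q [ 0.45 -0.1   1.76  0.    1.48  0.76]
[[ 3.026e-01  9.531e-01 -8.000e-04]
 [ 9.531e-01 -3.026e-01  1.000e-04]
 [-1.000e-04 -8.000e-04 -1.000e+00]]
[0.07 0.12 0.1 ]
[[280.33549522 218.9225061 ]
 [280.80324154 350.56421748]]
```

View pics/w1.png

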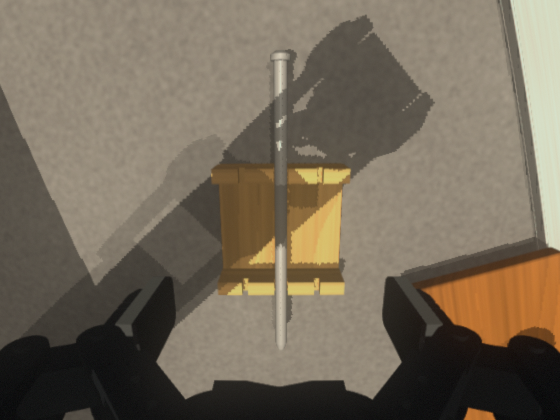

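The wrist view shows the rod centred between the fingers at column 280–281, with the tail cap at row 52 and the nose at row 348. It is parallel to tool x, and I project the nose at (280.8,350.6). I'll descend.

```bash
python3 -m creep '[{"hand":1,"translation":[0.05,0.1,5],"delta_rot":[0,0,0]},{"hand":1,"translation":[0,0,5],"delta_rot":[0,0,0]},{"hand":1,"translation":[0,0,5],"delta_rot":[0,0,0]},{"hand":1,"translation":[0,0,3],"delta_rot":[0,0,0]},{"hand":1,"translation":[0,0,2],"delta_rot":[0,0,0]},{"hand":1,"translation":[0,0,1],"delta_rot":[0,0,0]},{"hand":1,"translation":[0,0,0],"delta_rot":[0,0,0]},{"hand":1,"translation":[0,0,0],"delta_rot":[0,0,0]}]'
python3 -c "
from h import *
st();print(rel([.4695,.3075,.029]))"
```

```text
t: 3.7
tool_pos: [0.4687, 0.3061, 0.029]
tool_rot: [2.532, 1.856, -0.006]
contact_force: [-1.0, -7.4, -0.4]
opening: 0.0857
t 3.7 pos [0.4687 0.3061 0.029 ] F [-0.99 -7.35 -0.45] tq [-0.98  0.2   0.31] op 0.0857 q [ 0.45  0.13  1.91 -0.    1.11  0.75]
[[ 3.009e-01  9.536e-01 -1.600e-03]
 [ 9.536e-01 -3.009e-01 -4.400e-03]
 [-4.600e-03 -3.000e-04 -1.000e+00]]
[0.16 0.04 0.  ]
```

There is a 7 N force along the rod, which suggests the fingers are touching an end board. I'll check where the boards are.

Run:
```python
from h import *
T=np.load("pics/w1.npz")["T"]
a=np.array([.3026,.9531])
for r in (168,184,282,295): 
    P=onz("wrist",[[300,r]],.044,T)[0]; print(r,P.round(4),((P[:2]-[.4687,.3061])@a).round(4))
p,d=ctrl.get_image('wrist');cv2.imwrite('pics/w2.png',p[:,:,::-1])
p,d=ctrl.get_image('scene');cv2.imwrite('pics/s2.png',p[100:250,270:430,::-1].repeat(4,0).repeat(4,1))
crop=cv2.imread('pics/w1.png')[150:310,200:360];cv2.imwrite('pics/w1c.png',cv2.resize(crop,None,fx=3.5,fy=3.5))
```

```text
168 [0.4947 0.3261 0.044 ] 0.0269
184 [0.4903 0.3117 0.044 ] 0.0118
282 [0.4613 0.2145 0.044 ] -0.0895
295 [0.4571 0.2003 0.044 ] -0.1044
```

View pics/w1c.png

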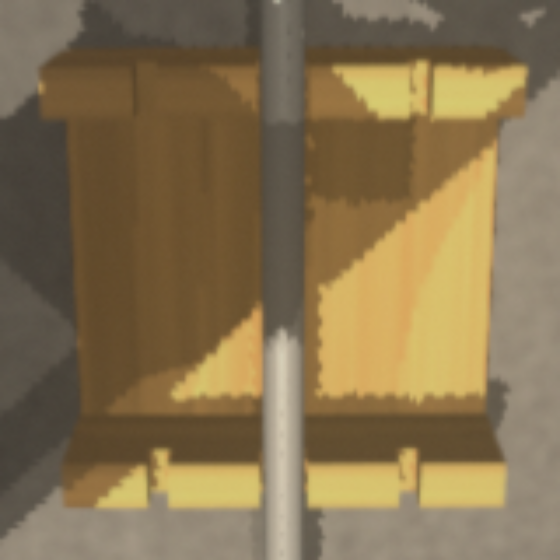

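View pics/s2.png

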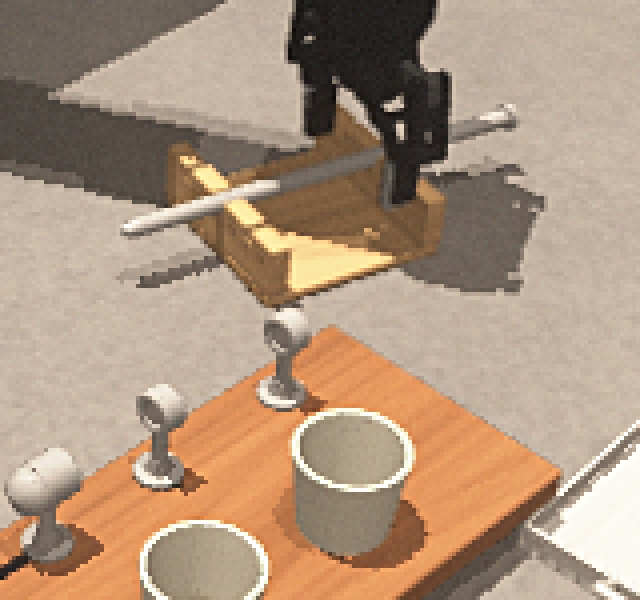

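View pics/w2.png

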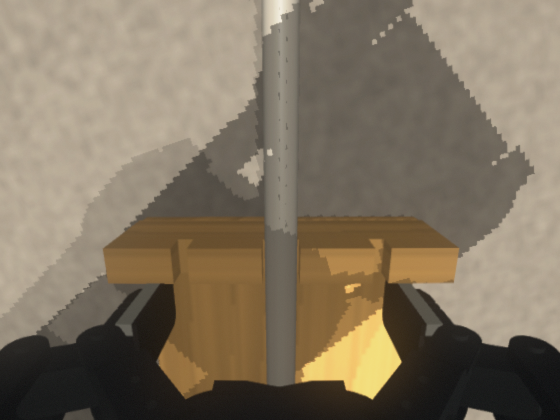

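The fingers are between the boards but their backs rub the tail-side board, because the rod lies about 14 mm off-centre in the rest. I'll back off 5 mm along the rod and then close.

```bash
python3 -m creep '[{"hand":1,"translation":[-0.25,0,0],"delta_rot":[0,0,0]},{"hand":1,"translation":[-0.25,0,0],"delta_rot":[0,0,0]},{"hand":1,"translation":[0,0,0],"delta_rot":[0,0,0]}]'
python3 -c "
from h import *
st()"
python3 -m creep '[{"hand":0.5,"translation":[0,0,0],"delta_rot":[0,0,0]},{"hand":0.3,"translation":[0,0,0],"delta_rot":[0,0,0]},{"hand":0,"translation":[0,0,0],"delta_rot":[0,0,0]},{"hand":0,"translation":[0,0,0],"delta_rot":[0,0,0]},{"hand":0,"translation":[0,0,0],"delta_rot":[0,0,0]},{"hand":0,"translation":[0,0,0],"delta_rot":[0,0,0]},{"hand":0,"translation":[0,0,0],"delta_rot":[0,0,0]}]' 80
python3 -c "
from h import *
st()"
```

```text
t: 4.18
tool_pos: [0.4684, 0.3029, 0.0299]
tool_rot: [2.536, 1.854, 0.002]
contact_force: [0.2, -0.2, 0.7]
opening: 0.0856
t 4.17 pos [0.4684 0.3029 0.0299] F [ 0.19 -0.17  0.71] tq [0.   0.   0.02] op 0.0856 q [0.44 0.12 1.92 0.   1.1  0.75]
[[ 3.036e-01  9.528e-01  1.100e-03]
 [ 9.528e-01 -3.036e-01  8.000e-04]
 [ 1.000e-03  8.000e-04 -1.000e+00]]
t: 5.05
tool_pos: [0.4682, 0.3026, 0.0295]
tool_rot: [-2.537, -1.853, -0.0]
contact_force: [-0.6, -0.0, 2.3]
opening: 0.0094
t 5.05 pos [0.4682 0.3026 0.0295] F [-0.59 -0.02  2.31] tq [0.06 0.1  0.01] op 0.0094 q [0.44 0.12 1.92 0.   1.1  0.75]
[[ 3.039e-01  9.527e-01  2.000e-04]
 [ 9.527e-01 -3.039e-01  2.000e-04]
 [ 2.000e-04  1.000e-04 -1.000e+00]]
```

```bash
python3 -m creep '[{"hand":0,"translation":[0,0,0],"delta_rot":[0,0,0]},{"hand":0,"translation":[0,0,-1],"delta_rot":[0,0,0]},{"hand":0,"translation":[0,0,-2],"delta_rot":[0,0,0]},{"hand":0,"translation":[0,0,-2],"delta_rot":[0,0,0]},{"hand":0,"translation":[0,0,-2],"delta_rot":[0,0,0]},{"hand":0,"translation":[0,0,-2],"delta_rot":[0,0,0]},{"hand":0,"translation":[0,0,0],"delta_rot":[0,0,0]},{"hand":0,"translation":[0,0,0],"delta_rot":[0,0,0]}]'
python3 - <<'E'
from h import *
st()
for n in ("wrist","top","scene"):
    T=ctrl.calibration(n)['T'];p,d=ctrl.get_image(n);cv2.imwrite(f'pics/{n}3.png',p[:,:,::-1]);np.savez(f'pics/{n}3.npz',T=T,d=d,p=p)
E
```

```text
t: 6.05
tool_pos: [0.4677, 0.3023, 0.1188]
tool_rot: [-2.537, -1.853, 0.001]
contact_force: [-0.4, -0.3, -1.2]
opening: 0.0097
t 6.05 pos [0.4677 0.3023 0.1188] F [-0.38 -0.3  -1.24] tq [ 0.01 -0.03 -0.04] op 0.0097 q [ 0.44 -0.    1.88  0.    1.27  0.75]
[[ 3.039e-01  9.527e-01 -8.000e-04]
 [ 9.527e-01 -3.039e-01 -4.000e-04]
 [-6.000e-04 -6.000e-04 -1.000e+00]]
```

View pics/wrist3.png

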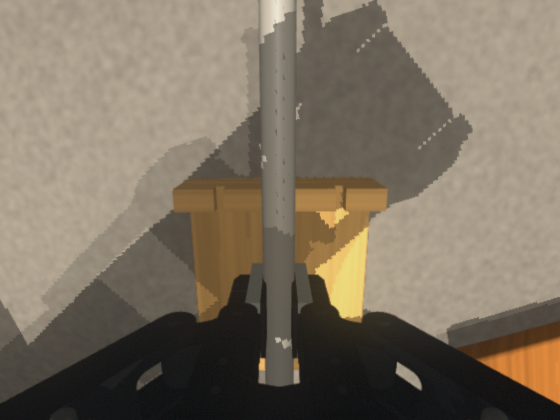

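View pics/scene3.png

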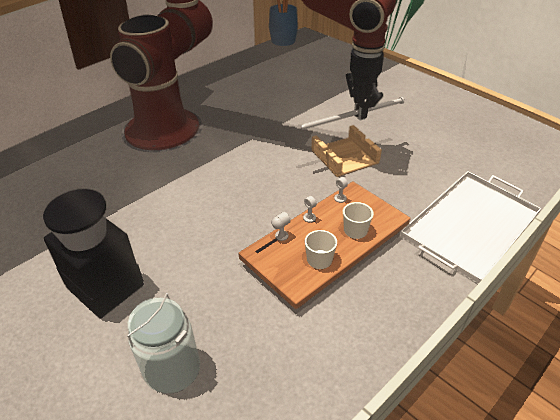

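The rod is held level (axis at z≈0.13). I'll swing it parallel to the rail and take it to a stand-off in front of the first eye, still high.

```bash
python3 -m creep '[{"hand":0,"translation":[0,0,0],"delta_rot":[0,0,-5]},{"hand":0,"translation":[0,0,0],"delta_rot":[0,0,-5]},{"hand":0,"translation":[0,0,0],"delta_rot":[0,0,-5.3]},{"hand":0,"translation":[0,0,0],"delta_rot":[0,0,0]}]'
python3 -c "
from h import *
st();print(rel([.5926,.2945,.115]))"
```

```text
t: 6.7
tool_pos: [0.4676, 0.3023, 0.1184]
tool_rot: [-2.268, -2.173, 0.002]
contact_force: [0.2, 0.2, -0.5]
opening: 0.0091
t 6.7 pos [0.4676 0.3023 0.1184] F [ 0.24  0.18 -0.49] tq [-0.    0.04 -0.01] op 0.0091 q [ 0.44 -0.    1.88  0.    1.27  0.48]
[[ 4.290e-02  9.991e-01 -1.500e-03]
 [ 9.991e-01 -4.290e-02 -7.000e-04]
 [-7.000e-04 -1.500e-03 -1.000e+00]]
[-0.24 12.52  0.32]
```

```bash
python3 -m creep '[{"hand":0,"translation":[0,2,0],"delta_rot":[0,0,0]},{"hand":0,"translation":[0,3,0],"delta_rot":[0,0,0]},{"hand":0,"translation":[0,3,0],"delta_rot":[0,0,0]},{"hand":0,"translation":[0,3,0],"delta_rot":[0,0,0]},{"hand":0,"translation":[-0.2,1.5,1.5],"delta_rot":[0,0,0]},{"hand":0,"translation":[0,0,1.5],"delta_rot":[0,0,0]},{"hand":0,"translation":[0,0,1.4],"delta_rot":[0,0,0]},{"hand":0,"translation":[0,0,0],"delta_rot":[0,0,0]}]'
python3 - <<'E'
from h import *
st()
for n in ("wrist","top","scene"):
    T=ctrl.calibration(n)['T'];p,d=ctrl.get_image(n);cv2.imwrite(f'pics/{n}4.png',p[:,:,::-1]);np.savez(f'pics/{n}4.npz',T=T,d=d,p=p)
cv2.imwrite('pics/top4c.png',cv2.resize(cv2.imread('pics/top4.png')[180:250,60:310],None,fx=3.2,fy=3.2,interpolation=cv2.INTER_CUBIC))
cv2.imwrite('pics/scene4c.png',cv2.resize(cv2.imread('pics/scene4.png')[110:250,260:460],None,fx=4,fy=4,interpolation=cv2.INTER_CUBIC))
E
```

```text
t: 7.7
tool_pos: [0.5907, 0.295, 0.0728]
tool_rot: [-2.266, -2.173, 0.007]
contact_force: [0.3, -0.5, -1.4]
opening: 0.0091
t 7.7 pos [0.5907 0.295  0.0728] F [ 0.29 -0.48 -1.41] tq [ 0.06 -0.02 -0.05] op 0.0091 q [0.35 0.28 1.64 0.   1.22 0.39]
[[ 0.0416  0.9991 -0.0044]
 [ 0.9991 -0.0416 -0.0015]
 [-0.0017 -0.0043 -1.    ]]
```

View pics/top4c.png

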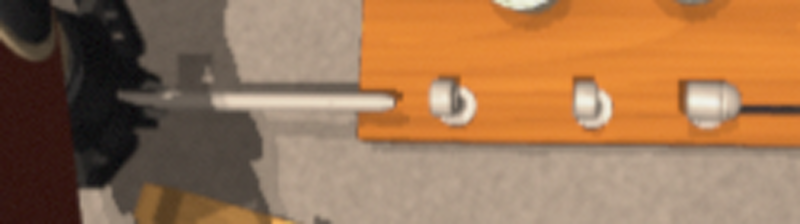

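View pics/scene4c.png

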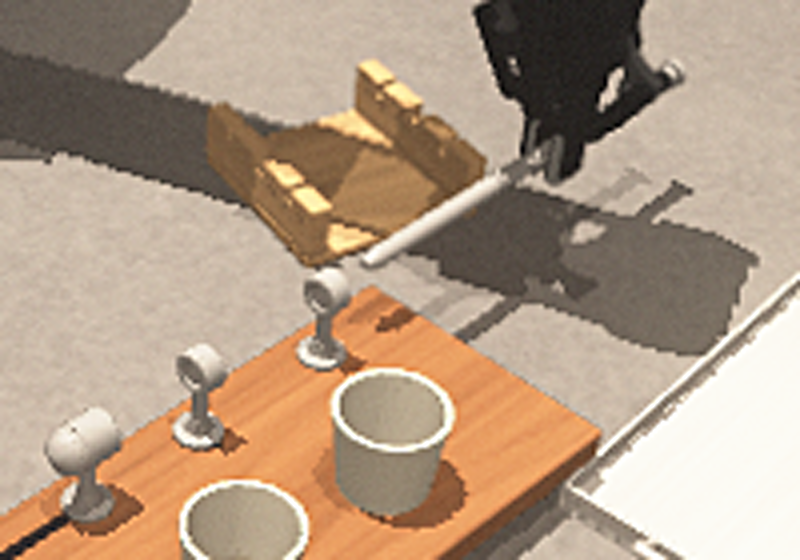

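View pics/wrist4.png

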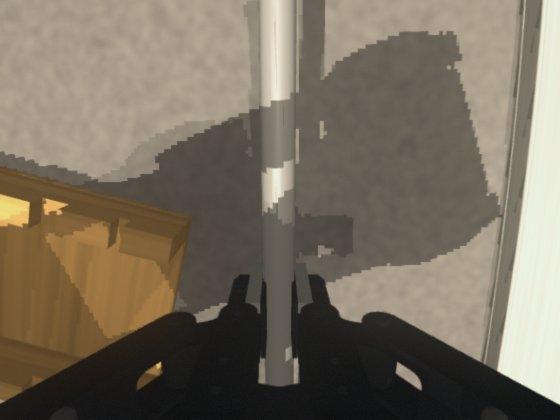

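Run:
```python
from h import *
f=14
t=cv2.imread('pics/top4.png')[196:228,160:216];t=cv2.resize(t,None,fx=f,fy=f,interpolation=cv2.INTER_NEAREST)
cv2.imwrite('pics/top4d.png',t)
t=cv2.imread('pics/scene4.png')[168:204,320:370];t=cv2.resize(t,None,fx=f,fy=f,interpolation=cv2.INTER_NEAREST)
cv2.imwrite('pics/scene4d.png',t)
```

```text
(no output)
```

View pics/top4d.png

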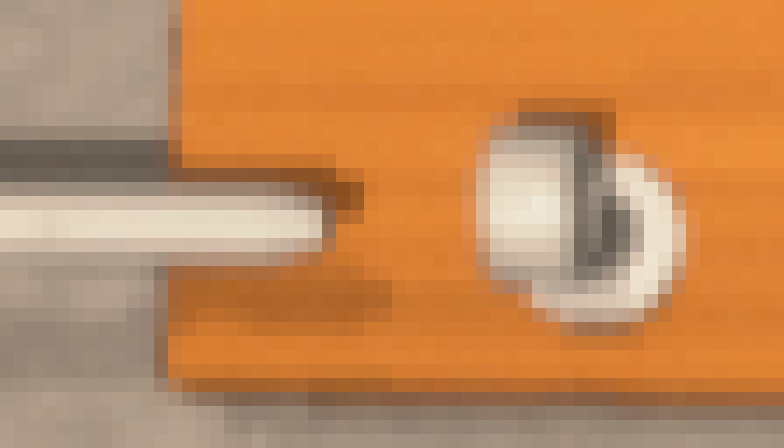

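View pics/scene4d.png

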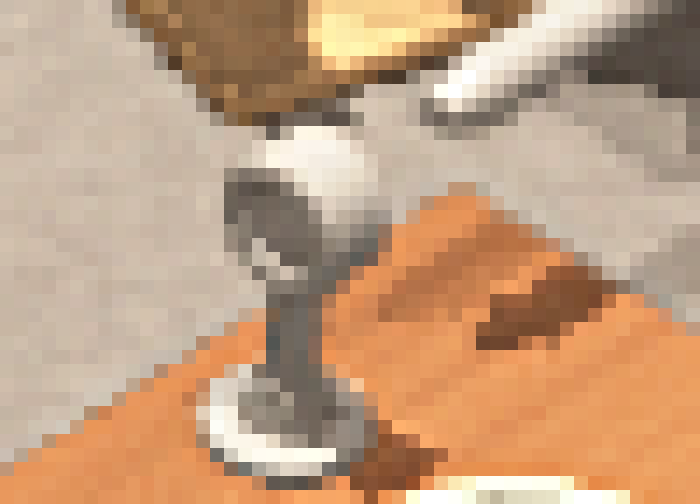

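Run:
```python
from h import *
z=np.load("pics/top4.npz");p=z["p"].astype(float);d=z["d"]
# subpixel vertical centroids via "greyness" : saturation mask
hsv=cv2.cvtColor(z["p"],cv2.COLOR_RGB2HSV).astype(float)
sat=hsv[...,1]
def edges(col,r0,r1,thr,img):
    v=img[r0:r1,col];w=v<thr
    i=np.nonzero(w)[0];a,b=i[0],i[-1]
    lo=r0+a-(thr-v[a])/(v[a-1]-v[a]);hi=r0+b+(thr-v[b])/(v[b+1]-v[b]);return lo,hi
for c in list(range(173,183))+list(range(194,202)):
    try:
        lo,hi=edges(c,204,220,115,sat);print(c,round(lo,2),round(hi,2),round((lo+hi)/2,2))
    except Exception as e: print(c,e)
g=cv2.cvtColor(z["p"],cv2.COLOR_RGB2GRAY)
for n,(a,b) in {"mid":(238,250),"end":(272,296)}.items():
  for c in range(a,b):
    try:
        lo,hi=edges(c,202,222,115,sat);print(n,c,round(lo,2),round(hi,2),round((lo+hi)/2,2))
    except Exception as e: print(c,e)
print(sat[200:222,140].astype(int),g[200:222,140]); print(g[200:222,160])
```

```text
173 208.45 214.48 211.46
174 208.45 214.44 211.45
175 208.48 214.45 211.47
176 208.45 214.43 211.44
177 208.49 214.43 211.46
178 208.49 214.45 211.47
179 208.59 214.4 211.49
180 208.68 214.19 211.44
181 209.05 213.66 211.36
182 209.51 213.45 211.48
194 207.03 213.73 210.38
195 204.88 215.54 210.21
196 204.54 216.03 210.28
197 204.31 216.4 210.35
198 204.25 217.57 210.91
199 204.31 218.17 211.24
200 204.33 218.55 211.44
201 204.58 218.75 211.67
238 index 0 is out of bounds for axis 0 with size 0
mid 239 207.21 215.78 211.5
mid 240 205.2 217.44 211.32
mid 241 204.83 218.46 211.65
mid 242 204.84 219.17 212.0
mid 243 204.86 219.59 212.23
mid 244 204.89 219.67 212.28
mid 245 205.22 219.66 212.44
mid 246 206.32 219.54 212.93
mid 247 207.43 219.24 213.34
mid 248 207.72 218.58 213.15
mid 249 208.55 218.1 213.33
272 index 0 is out of bounds for axis 0 with size 0
273 index 0 is out of bounds for axis 0 with size 0
end 274 206.8 214.94 210.87
end 275 205.0 217.1 211.05
end 276 204.9 218.11 211.5
end 277 204.89 218.85 211.87
end 278 204.91 219.3 212.11
end 279 204.92 219.59 212.26
end 280 204.94 219.72 212.33
end 281 204.94 219.76 212.35
end 282 204.95 219.65 212.3
end 283 204.96 219.3 212.13
end 284 205.06 218.67 211.87
end 285 205.24 217.77 211.51
end 286 205.19 217.29 211.24
end 287 205.59 216.91 211.25
end 288 206.12 216.47 211.3
end 289 206.54 216.24 211.39
end 290 208.02 215.35 211.68
end 291 211.17 214.66 212.91
end 292 212.79 214.53 213.66
end 293 212.85 214.61 213.73
end 294 212.85 214.59 213.72
end 295 212.84 214.59 213.71
[56 56 57 57 55 57 55 50 49 47 47 40 42 48 48 55 55 55 53 55 56 53] [158 158 159 162 161 141 102  98 110 154 200 216 211 185 153 139 135 130
 123 118 104  82]
[163 157 155 154 154 135  98  92 101 144 193 218 218 192 164 159 160 155
 143 140 135 134]
```

Run:
```python
from h import *
P=onz("top",[[173,211.46],[182,211.46],[183.6,211.45],[193.6,210.3],[196.5,210.28],[241,210.8],[274,211.1],[283,211.1],[289,211.15]],.085);print(P.round(4))
for i,j in ((4,5),(4,7),(5,7)): v=P[i]-P[j];print(np.degrees(np.arctan2(v[0],v[1])))
# gripper-based rod line
a=np.array([.0416,.9991]);t=np.array([.5907,.295])
for k in (1,2,4): 
  v=P[k,:2]-t;print(v@a, v@[a[1],-a[0]])
# eye lateral vs tool line
for k in (4,5,7):
  v=P[k,:2]-t;print("eye",v@a, v@[a[1],-a[0]])
# scene: nose & eye
print(proj("scene",[P[2],P[3],P[4]]))
# board near edge direction
z=np.load("pics/top4.npz");hsv=cv2.cvtColor(z["p"],cv2.COLOR_RGB2HSV)
m=cv2.inRange(hsv,(5,150,60),(16,255,255))
for name,cols,rng,last in (("near",range(185,320,3),(216,235),1),("far",range(180,320,3),(140,165),0)):
  pts=[]
  for c in cols:
    i=np.nonzero(m[rng[0]:rng[1],c])[0]
    pts.append([c,rng[0]+(i[-1]+.5 if last else i[0]-.5)])
  Q=onz("top",pts,.04);l=cv2.fitLine(Q[:,:2].astype(np.float32),cv2.DIST_HUBER,0,.01,.01).ravel();print(name,np.degrees(np.arctan2(l[0],l[1])),l)
```

```text
[[ 0.5854  0.1463  0.085 ]
 [ 0.5848  0.1271  0.085 ]
 [ 0.5848  0.1237  0.085 ]
 [ 0.5867  0.1024  0.085 ]
 [ 0.5866  0.0962  0.085 ]
 [ 0.5829  0.0016  0.085 ]
 [ 0.5804 -0.0686  0.085 ]
 [ 0.5799 -0.0878  0.085 ]
 [ 0.5795 -0.1005  0.085 ]]
2.197029307251702
2.069452036732843
1.9341937583143824
-0.16798524077671773 0.0011306210120874361
-0.17139348360818485 0.0012032841884182797
-0.19876840072441057 0.004122893262413178
eye -0.19876840072441057 0.004122893262413178
eye -0.2935072955539656 0.0044325050086726275
eye -0.38286391479305326 0.005134450295717985
[[349.14905034 176.52725018]
 [343.54047942 181.11816698]
 [341.65401997 182.33054849]]
near 2.3746016 [ 0.04143275  0.9991413   0.55610836 -0.03599294]Traceback (most recent call last):
  File "<stdin>", line 20, in <module>
IndexError: index 0 is out of bounds for axis 0 with size 0
```

Run:
```python
from h import *
st()
z=np.load("pics/scene4.npz");p=z["p"];d=z["d"]
H,W=d.shape
uv=np.stack(np.meshgrid(np.arange(W),np.arange(H)),-1).reshape(-1,2).astype(float)
o,r=ray("scene",uv);P=(o+r*d.reshape(-1,1)).reshape(H,W,3)
ok=(d>0)&(P[...,2]<.3)
# rod points: between nose and finger
m=ok&(P[...,2]>.065)&(P[...,2]<.11)&(P[...,1]>.118)&(P[...,1]<.25)&(abs(P[...,0]-.59)<.03)
v,u=np.nonzero(m);q=np.c_[u,v].astype(np.float32);print(len(q))
l=cv2.fitLine(q,cv2.DIST_HUBER,0,.01,.01).ravel();print("rod line",l, "nose end", q[np.argmin(q[:,0])])
def off(pt): w=np.array(pt)-l[2:];return w@[-l[1],l[0]], w@l[:2]
# predicted rod line
for zz in (.0836,.085,.087): print(zz,[np.round(off(x),2) for x in proj("scene",[[.5854,.1463,zz],[.5848,.1271,zz],[.5848+.001,.1463+.04,zz]])])
m=ok&(P[...,2]>.07)&(P[...,2]<.11)&(P[...,1]>.07)&(P[...,1]<.112)&(abs(P[...,0]-.585)<.025)
v,u=np.nonzero(m);print("ring",len(u),u.mean(),v.mean(),u.min(),u.max(),v.min(),v.max(),P[m].max(0),P[m].min(0))
c=(u.min()+u.max())/2,(v.min()+v.max())/2
print("ringc",c,off(c), "pred",proj("scene",[.5866,.0962,.085]),off(proj("scene",[.5866,.0962,.085])[0]))
a=proj("scene",[.5866,.0962,.085])[0];print("dx 1mm",off(proj("scene",[.5876,.0962,.085])[0])[0]-off(a)[0],"dz 1mm",off(proj("scene",[.5866,.0962,.086])[0])[0]-off(a)[0])
cv2.imwrite("pics/mm.png",m[160:210,310:380].astype(np.uint8).repeat(8,0).repeat(8,1)*255)
```

```text
t 7.85 pos [0.5928 0.2956 0.0759] F [-0.16  0.18 -0.15] tq [0.05 0.   0.  ] op 0.0092 q [0.35 0.28 1.64 0.   1.22 0.39]
[[ 4.150e-02  9.991e-01  8.000e-04]
 [ 9.991e-01 -4.150e-02  3.000e-04]
 [ 3.000e-04  8.000e-04 -1.000e+00]]
218
rod line [  0.8506309   -0.52576333 368.67697    164.38055   ] nose end [350. 175.]
0.0836 [array([  0.39, -15.37]), array([  0.42, -22.11]), array([ 0.02, -1.91])]
0.085 [array([ -0.  , -15.06]), array([  0.03, -21.8 ]), array([-0.36, -1.59])]
0.087 [array([ -0.56, -14.61]), array([ -0.53, -21.36]), array([-0.91, -1.14])]
ring 117 341.4102564102564 182.7863247863248 336 347 177 190 [0.60171064 0.10171303 0.09968533] [0.57608941 0.08505486 0.07003261]
ringc (np.float64(341.5), np.float64(183.5)) (np.float64(1.974935916647155), np.float64(-33.16987465805141)) pred [[341.66379922 182.34600509]] (np.float64(1.0794318335096622), np.float64(-32.42381376939886))
dx 1mm 0.36009746678985555 dz 1mm -0.285170101976457
```

View pics/mm.png

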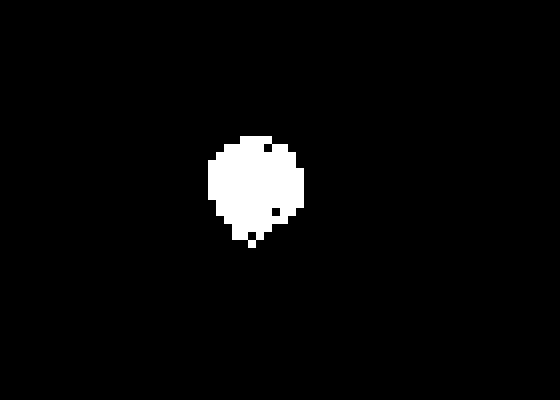

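The arm was still settling in those pictures (the pose has since moved 2 mm), so I'll retake them at rest.

```bash
cat > meas.py <<'E'
from h import *
import sys
def edges(col,r0,r1,thr,img):
    v=img[r0:r1,col];i=np.nonzero(v<thr)[0];a,b=i[0],i[-1]
    return r0+a-(thr-v[a])/(v[a-1]-v[a]),r0+b+(thr-v[b])/(v[b+1]-v[b])
st()
p,d=ctrl.get_image("top");tag=sys.argv[1];cv2.imwrite(f"pics/top{tag}.png",p[:,:,::-1])
sat=cv2.cvtColor(p,cv2.COLOR_RGB2HSV)[...,1].astype(float)
rc=[]
for c in range(174,180):
    lo,hi=edges(c,204,220,115,sat);rc.append([c,(lo+hi)/2])
rc=np.array(rc).mean(0);print("rod px",rc)
tip=max(c for c in range(175,193) if sat[int(round(rc[1])),c]<115);print("tip col",tip)
P=onz("top",[rc,[196.5,210.28]],.085);o=ctrl.get_obs()
a=np.array([.0400,.9992]);n=np.array([a[1],-a[0]])
print("rod",P[0],"lat rod->eye mm",(P[1]-P[0])[:2]@n*1000,"tool->rod lat",(P[0,:2]-o["tool_pos"][:2])@n*1000)
ps,ds=ctrl.get_image("scene");cv2.imwrite(f"pics/scene{tag}.png",ps[:,:,::-1])
H,W=ds.shape
uv=np.stack(np.meshgrid(np.arange(W),np.arange(H)),-1).reshape(-1,2).astype(float)
oo,r=ray("scene",uv);Q=(oo+r*ds.reshape(-1,1)).reshape(H,W,3)
m=(ds>0)&(Q[...,2]>.065)&(Q[...,2]<.11)&(Q[...,1]>.12)&(Q[...,1]<.22)&(abs(Q[...,0]-.59)<.03)
v,u=np.nonzero(m);l=cv2.fitLine(np.c_[u,v].astype(np.float32),cv2.DIST_HUBER,0,.01,.01).ravel()
off=lambda pt:(np.array(pt)-l[2:])@[-l[1],l[0]]
print("ring offset from rod line, scene px",off([341.6,182.4]),"pred now",off(proj("scene",[.5866,.0962,.085])[0]))
E
python3 meas.py 5
```

```text
t 7.85 pos [0.5928 0.2956 0.0759] F [-0.16  0.18 -0.15] tq [0.05 0.   0.  ] op 0.0092 q [0.35 0.28 1.64 0.   1.22 0.39]
[[ 4.150e-02  9.991e-01  8.000e-04]
 [ 9.991e-01 -4.150e-02  3.000e-04]
 [ 3.000e-04  8.000e-04 -1.000e+00]]
rod px [176.5        210.63556376]
tip col 182
rod [0.58692092 0.13883437 0.085     ] lat rod->eye mm 1.3338667158635567 tool->rod lat 0.1045753880640885
ring offset from rod line, scene px 0.17650590758786938 pred now 0.16680277724791817
```

```bash
python3 -m creep '[{"hand":0,"translation":[0,0.13,0.1],"delta_rot":[0,0,0]},{"hand":0,"translation":[-0.5,0,0],"delta_rot":[0,0,0]},{"hand":0,"translation":[-0.5,0,0],"delta_rot":[0,0,0]},{"hand":0,"translation":[-0.5,0,0],"delta_rot":[0,0,0]},{"hand":0,"translation":[0,0,0],"delta_rot":[0,0,0]},{"hand":0,"translation":[0,0,0],"delta_rot":[0,0,0]},{"hand":0,"translation":[0,0,0],"delta_rot":[0,0,0]}]'
python3 meas.py 6; python3 -c "
import cv2
f=14
t=cv2.imread('pics/top6.png')[196:228,160:216];a=cv2.resize(t,None,fx=f,fy=f,interpolation=cv2.INTER_NEAREST)
cv2.imwrite('pics/top6d.png',a)
t=cv2.imread('pics/scene6.png')[158:204,320:370];cv2.imwrite('pics/scene6d.png',cv2.resize(t,None,fx=12,fy=12,interpolation=cv2.INTER_NEAREST))"
```

```text
t: 8.82
tool_pos: [0.5936, 0.2804, 0.0744]
tool_rot: [2.267, 2.175, 0.0]
contact_force: [0.6, 1.5, -2.2]
opening: 0.0095
t 8.82 pos [0.5936 0.2804 0.0744] F [ 0.56  1.49 -2.22] tq [ 0.05 -0.04 -0.05] op 0.0095 q [0.33 0.27 1.66 0.   1.21 0.37]
[[ 4.170e-02  9.991e-01  1.000e-04]
 [ 9.991e-01 -4.170e-02  1.000e-04]
 [ 1.000e-04  1.000e-04 -1.000e+00]]
rod px [176.5        210.29052279]
tip col 190
rod [0.58766124 0.13883762 0.085     ] lat rod->eye mm 0.594268383870038 tool->rod lat -0.22773240169598463
ring offset from rod line, scene px -0.34038402998883677 pred now -0.35077358359966515
```

View pics/top6d.png

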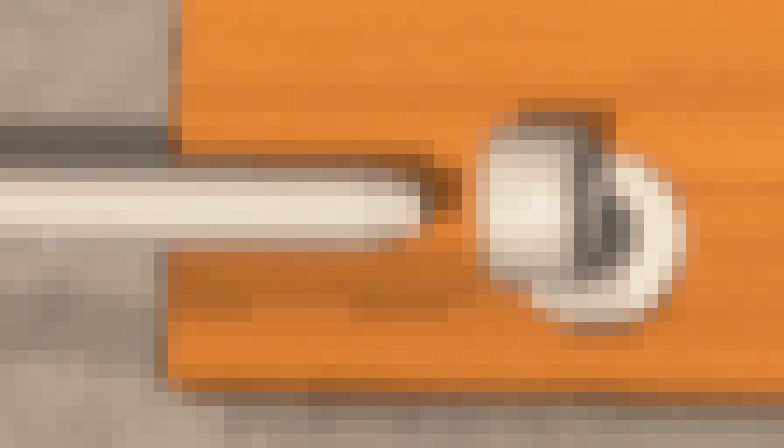

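View pics/scene6d.png

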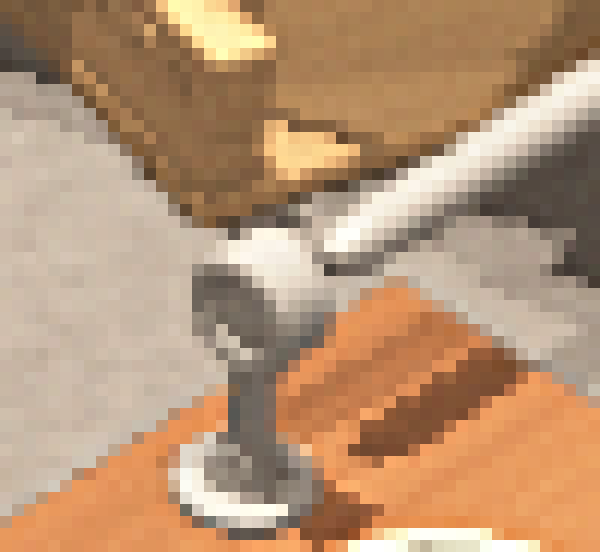

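```bash
python3 -m creep '[{"hand":0,"translation":[0,0.04,-0.04],"delta_rot":[0,0,0]},{"hand":0,"translation":[-0.3,0,0],"delta_rot":[0,0,0]},{"hand":0,"translation":[-0.3,0,0],"delta_rot":[0,0,0]},{"hand":0,"translation":[-0.2,0,0],"delta_rot":[0,0,0]},{"hand":0,"translation":[-0.2,0,0],"delta_rot":[0,0,0]},{"hand":0,"translation":[0,0,0],"delta_rot":[0,0,0]},{"hand":0,"translation":[0,0,0],"delta_rot":[0,0,0]}]'
python3 -c "
from h import *
st()"
```

```text
t: 9.8
tool_pos: [0.5936, 0.2703, 0.0747]
tool_rot: [-2.267, -2.175, -0.0]
contact_force: [0.3, -0.1, -0.6]
opening: 0.0096
t 9.8 pos [0.5936 0.2703 0.0747] F [ 0.35 -0.15 -0.56] tq [ 0.01 -0.05 -0.05] op 0.0096 q [0.31 0.26 1.67 0.   1.21 0.36]
[[ 0.0417  0.9991  0.    ]
 [ 0.9991 -0.0417  0.    ]
 [ 0.      0.     -1.    ]]
```

```bash
python3 -m creep '[{"hand":0,"translation":[-0.2,0,0],"delta_rot":[0,0,0]},{"hand":0,"translation":[-0.2,0,0],"delta_rot":[0,0,0]},{"hand":0,"translation":[-0.2,0,0],"delta_rot":[0,0,0]},{"hand":0,"translation":[-0.2,0,0],"delta_rot":[0,0,0]},{"hand":0,"translation":[0,0,0],"delta_rot":[0,0,0]},{"hand":0,"translation":[0,0,0],"delta_rot":[0,0,0]}]'
python3 -c "
from h import *
st()
p,d=ctrl.get_image('scene');cv2.imwrite('pics/s7.png',cv2.resize(p[150:210,315:385,::-1],None,fx=10,fy=10,interpolation=cv2.INTER_NEAREST))
p,d=ctrl.get_image('top');cv2.imwrite('pics/t7.png',cv2.resize(p[196:228,160:216,::-1],None,fx=14,fy=14,interpolation=cv2.INTER_NEAREST))
st()"
```

```text
t: 10.55
tool_pos: [0.5932, 0.2623, 0.0747]
tool_rot: [-2.267, -2.175, -0.0]
contact_force: [-0.5, 0.4, -0.5]
opening: 0.0093
t 10.55 pos [0.5932 0.2623 0.0747] F [-0.53  0.37 -0.45] tq [ 0.05 -0.02  0.05] op 0.0093 q [0.3  0.25 1.68 0.   1.21 0.34]
[[ 4.180e-02  9.991e-01  0.000e+00]
 [ 9.991e-01 -4.180e-02  0.000e+00]
 [ 1.000e-04  0.000e+00 -1.000e+00]]
t 10.65 pos [0.5932 0.2623 0.0747] F [-0.14  0.59 -1.54] tq [ 0.08 -0.01  0.02] op 0.0094 q [0.3  0.25 1.68 0.   1.21 0.34]
[[ 0.0418  0.9991  0.    ]
 [ 0.9991 -0.0418  0.    ]
 [ 0.      0.     -1.    ]]
```

View pics/s7.png

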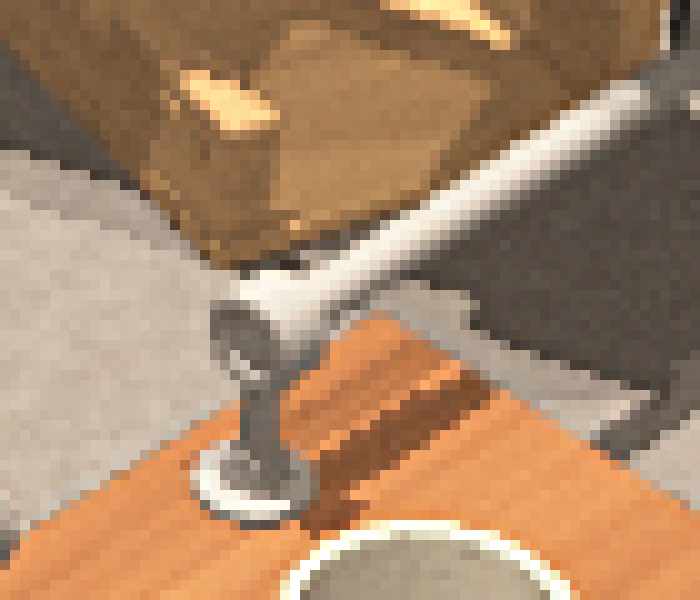

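View pics/t7.png

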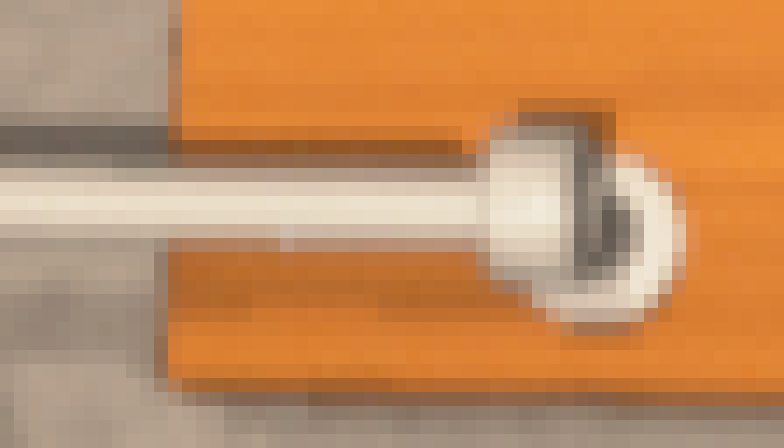

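The rod is inside the first eye with no force. I'll continue through it.

```bash
python3 -m creep '[{"hand":0,"translation":[-0.4,0,0],"delta_rot":[0,0,0]},{"hand":0,"translation":[-0.4,0,0],"delta_rot":[0,0,0]},{"hand":0,"translation":[-0.4,0,0],"delta_rot":[0,0,0]},{"hand":0,"translation":[-0.4,0,0],"delta_rot":[0,0,0]},{"hand":0,"translation":[-0.4,0,0],"delta_rot":[0,0,0]},{"hand":0,"translation":[-0.4,0,0],"delta_rot":[0,0,0]},{"hand":0,"translation":[0,0,0],"delta_rot":[0,0,0]},{"hand":0,"translation":[0,0,0],"delta_rot":[0,0,0]}]'
python3 -c "
from h import *
st()
p,d=ctrl.get_image('top');cv2.imwrite('pics/t8.png',cv2.resize(p[196:228,180:300,::-1],None,fx=6.6,fy=6.6,interpolation=cv2.INTER_NEAREST))
p,d=ctrl.get_image('scene');cv2.imwrite('pics/s8.png',cv2.resize(p[160:250,260:360,::-1],None,fx=7,fy=7,interpolation=cv2.INTER_NEAREST))
st()"
```

```text
t: 11.65
tool_pos: [0.5922, 0.2384, 0.0747]
tool_rot: [-2.267, -2.175, -0.0]
contact_force: [0.1, 0.4, -0.6]
opening: 0.0095
t 11.65 pos [0.5922 0.2384 0.0747] F [ 0.05  0.38 -0.64] tq [ 0.07 -0.04 -0.01] op 0.0095 q [0.27 0.23 1.7  0.   1.21 0.31]
[[ 4.180e-02  9.991e-01  0.000e+00]
 [ 9.991e-01 -4.180e-02  1.000e-04]
 [ 1.000e-04  0.000e+00 -1.000e+00]]
t 11.75 pos [0.5922 0.2384 0.0747] F [ 0.5  -0.3  -1.79] tq [ 0.02 -0.01 -0.03] op 0.0097 q [0.27 0.23 1.7  0.   1.21 0.31]
[[ 4.160e-02  9.991e-01  1.000e-04]
 [ 9.991e-01 -4.160e-02  1.000e-04]
 [ 1.000e-04  1.000e-04 -1.000e+00]]
```

View pics/t8.png

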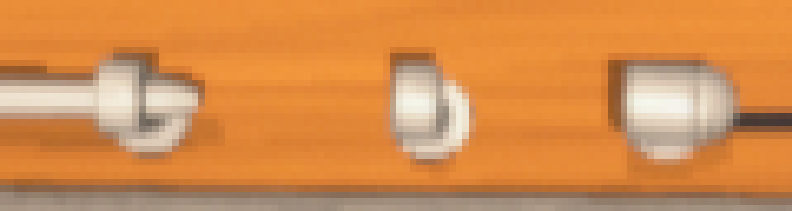

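View pics/s8.png

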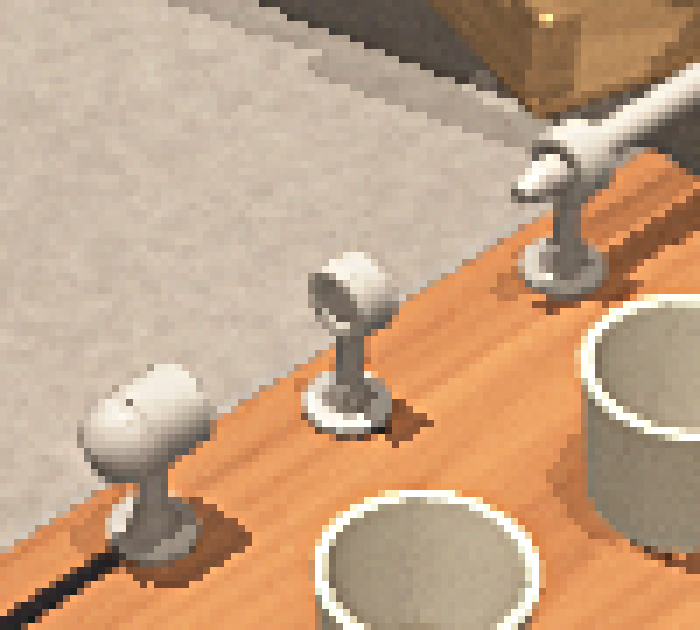

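The nose emerges through the first eye with forces near zero. I'll advance to just short of the middle eye and look.

```bash
python3 -m creep '[{"hand":0,"translation":[-0.8,0,0],"delta_rot":[0,0,0]},{"hand":0,"translation":[-0.8,0,0],"delta_rot":[0,0,0]},{"hand":0,"translation":[-0.8,0,0],"delta_rot":[0,0,0]},{"hand":0,"translation":[-0.8,0,0],"delta_rot":[0,0,0]},{"hand":0,"translation":[-0.8,0,0],"delta_rot":[0,0,0]},{"hand":0,"translation":[-0.6,0,0],"delta_rot":[0,0,0]},{"hand":0,"translation":[0,0,0],"delta_rot":[0,0,0]},{"hand":0,"translation":[0,0,0],"delta_rot":[0,0,0]}]'
python3 - <<'E'
from h import *
from math import *
st()
p,d=ctrl.get_image('top');cv2.imwrite('pics/t9.png',cv2.resize(p[196:228,190:256,::-1],None,fx=12,fy=12,interpolation=cv2.INTER_NEAREST))
sat=cv2.cvtColor(p,cv2.COLOR_RGB2HSV)[...,1].astype(float)
def edges(col,r0,r1,thr,img):
    v=img[r0:r1,col];i=np.nonzero(v<thr)[0];a,b=i[0],i[-1]
    return r0+a-(thr-v[a])/(v[a-1]-v[a]),r0+b+(thr-v[b])/(v[b+1]-v[b])
for c in list(range(182,192,2))+list(range(214,248)):
    try: lo,hi=edges(c,204,221,115,sat);print(c,round(lo,2),round(hi,2),round((lo+hi)/2,2),end='; ')
    except Exception as e: print(c,'-',end=';')
p,d=ctrl.get_image('scene');cv2.imwrite('pics/s9.png',cv2.resize(p[160:250,260:360,::-1],None,fx=7,fy=7,interpolation=cv2.INTER_NEAREST))
st()
E
```

```text
t: 12.75
tool_pos: [0.5903, 0.1925, 0.0748]
tool_rot: [-2.267, -2.175, -0.0]
contact_force: [-0.7, 0.6, -1.1]
opening: 0.0095
t 12.75 pos [0.5903 0.1925 0.0748] F [-0.65  0.64 -1.09] tq [ 0.07  0.01 -0.02] op 0.0095 q [0.2  0.19 1.75 0.   1.2  0.24]
[[ 4.170e-02  9.991e-01  1.000e-04]
 [ 9.991e-01 -4.170e-02  2.000e-04]
 [ 2.000e-04  1.000e-04 -1.000e+00]]
182 207.4 213.27 210.34; 184 207.43 213.29 210.36; 186 207.42 213.3 210.36; 188 207.43 213.29 210.36; 190 207.44 213.41 210.42; 214 207.6 213.47 210.53; 215 207.6 213.47 210.53; 216 207.61 213.48 210.54; 217 207.62 213.53 210.58; 218 207.61 213.55 210.58; 219 207.61 213.58 210.59; 220 207.62 213.6 210.61; 221 207.62 213.58 210.6; 222 207.63 213.6 210.61; 223 207.61 213.59 210.6; 224 207.61 213.59 210.6; 225 207.62 213.6 210.61; 226 207.63 213.58 210.6; 227 207.63 213.58 210.6; 228 207.81 213.48 210.64; 229 208.23 213.18 210.71; 230 208.57 212.65 210.61; 231 208.96 212.19 210.57; 232 -;233 -;234 -;235 -;236 -;237 -;238 -;239 207.29 215.77 211.53; 240 205.19 217.44 211.31; 241 204.84 218.48 211.66; 242 204.84 219.17 212.0; 243 204.85 219.6 212.22; 244 204.88 219.68 212.28; 245 205.21 219.67 212.44; 246 206.31 219.53 212.92; 247 207.41 219.25 213.33; t 12.85 pos [0.5903 0.1926 0.0747] F [-0.39 -0.43 -0.65] tq [ 0.03  0.01 -0.02] op 0.0095 q [0.2  0.19 1.75 0.   1.2  0.24]
[[ 4.150e-02  9.991e-01  1.000e-04]
 [ 9.991e-01 -4.150e-02  1.000e-04]
 [ 1.000e-04  1.000e-04 -1.000e+00]]
```

View pics/t9.png

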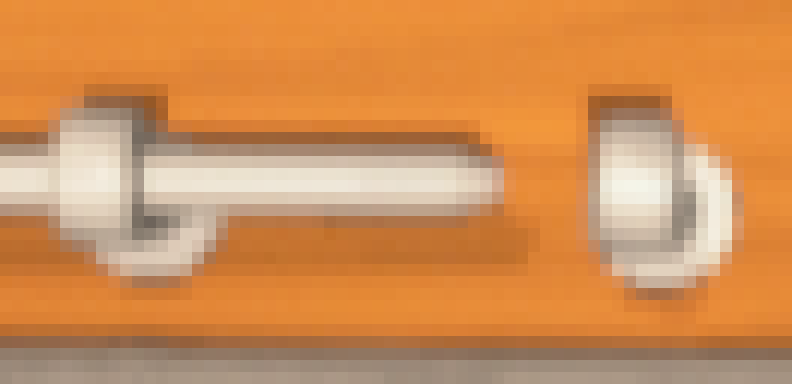

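View pics/s9.png

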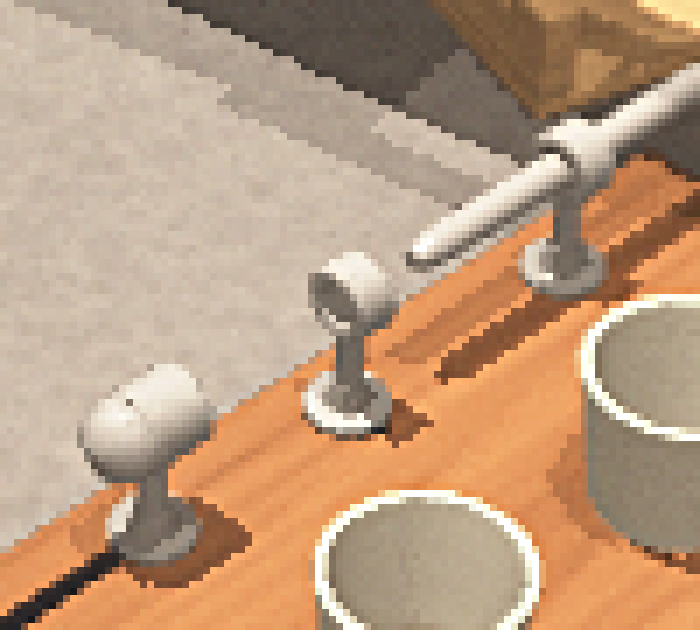

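Seen from above, the rod extrapolates to row 210.7 at the middle eye (centre about 210.8) and 211.0 at the end socket (about 211.1), so it is well aligned. The tip at column 231.6 is about 14 mm short of the eye. I'll advance gently.

```bash
python3 -m creep '[{"hand":0,"translation":[-0.4,0,0],"delta_rot":[0,0,0]},{"hand":0,"translation":[-0.4,0,0],"delta_rot":[0,0,0]},{"hand":0,"translation":[-0.4,0,0],"delta_rot":[0,0,0]},{"hand":0,"translation":[-0.3,0,0],"delta_rot":[0,0,0]},{"hand":0,"translation":[-0.2,0,0],"delta_rot":[0,0,0]},{"hand":0,"translation":[-0.2,0,0],"delta_rot":[0,0,0]},{"hand":0,"translation":[0,0,0],"delta_rot":[0,0,0]}]'
python3 -m creep '[{"hand":0,"translation":[-0.2,0,0],"delta_rot":[0,0,0]},{"hand":0,"translation":[-0.2,0,0],"delta_rot":[0,0,0]},{"hand":0,"translation":[-0.2,0,0],"delta_rot":[0,0,0]},{"hand":0,"translation":[0,0,0],"delta_rot":[0,0,0]}]'
python3 -c "
from h import *
st()
p,d=ctrl.get_image('top');cv2.imwrite('pics/t10.png',cv2.resize(p[196:228,190:256,::-1],None,fx=12,fy=12,interpolation=cv2.INTER_NEAREST))
p,d=ctrl.get_image('scene');cv2.imwrite('pics/s10.png',cv2.resize(p[160:250,260:360,::-1],None,fx=7,fy=7,interpolation=cv2.INTER_NEAREST))
st()"
```

```text
t: 13.72
tool_pos: [0.5895, 0.1732, 0.0747]
tool_rot: [-2.267, -2.174, 0.0]
contact_force: [0.5, 1.3, -0.3]
opening: 0.0094
t: 14.22
tool_pos: [0.5892, 0.1672, 0.0747]
tool_rot: [-2.268, -2.174, 0.0]
contact_force: [-1.1, 0.7, -1.4]
opening: 0.0092
t 14.22 pos [0.5892 0.1672 0.0747] F [-1.11  0.65 -1.44] tq [ 0.02 -0.   -0.01] op 0.0092 q [ 0.16  0.18  1.77 -0.    1.2   0.2 ]
[[ 0.042   0.9991 -0.    ]
 [ 0.9991 -0.042  -0.    ]
 [-0.     -0.     -1.    ]]
t 14.32 pos [0.5893 0.1673 0.0747] F [ 0.13 -0.72 -1.65] tq [ 0.06  0.05 -0.08] op 0.0096 q [0.16 0.18 1.77 0.   1.2  0.2 ]
[[ 0.0419  0.9991  0.    ]
 [ 0.9991 -0.0419  0.    ]
 [ 0.      0.     -1.    ]]
```

View pics/s10.png

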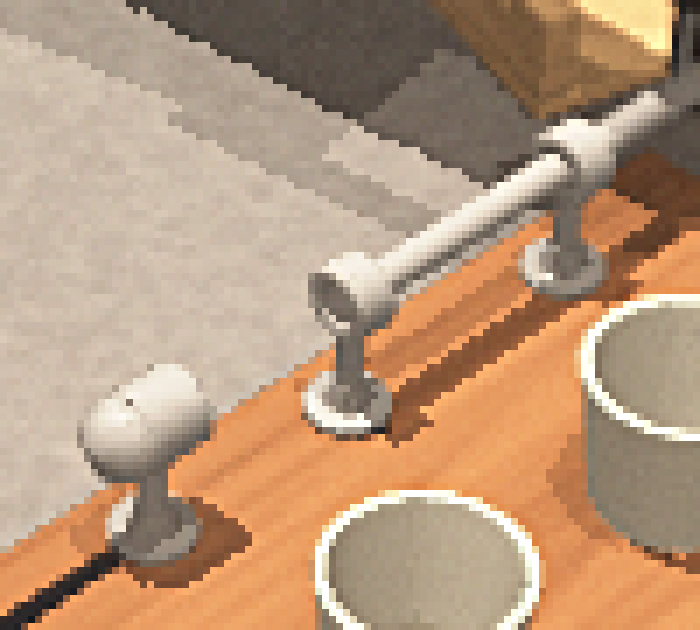

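The nose is inside the middle eye. I'll advance another 4 cm in steps, which takes it through the eye but short of the socket (mouth about 171 mm in).

```bash
python3 -m creep '[{"hand":0,"translation":[-0.4,0,0],"delta_rot":[0,0,0]},{"hand":0,"translation":[-0.4,0,0],"delta_rot":[0,0,0]},{"hand":0,"translation":[-0.4,0,0],"delta_rot":[0,0,0]},{"hand":0,"translation":[-0.4,0,0],"delta_rot":[0,0,0]},{"hand":0,"translation":[0,0,0],"delta_rot":[0,0,0]}]'
python3 -m creep '[{"hand":0,"translation":[-0.6,0,0],"delta_rot":[0,0,0]},{"hand":0,"translation":[-0.6,0,0],"delta_rot":[0,0,0]},{"hand":0,"translation":[-0.6,0,0],"delta_rot":[0,0,0]},{"hand":0,"translation":[-0.6,0,0],"delta_rot":[0,0,0]},{"hand":0,"translation":[0,0,0],"delta_rot":[0,0,0]},{"hand":0,"translation":[0,0,0],"delta_rot":[0,0,0]}]'
python3 -c "
from h import *
st()
p,d=ctrl.get_image('top');cv2.imwrite('pics/t11.png',cv2.resize(p[186:238,180:300,::-1],None,fx=6.6,fy=6.6,interpolation=cv2.INTER_NEAREST))
p,d=ctrl.get_image('scene');cv2.imwrite('pics/s11.png',cv2.resize(p[110:250,240:420,::-1],None,fx=4.4,fy=4.4,interpolation=cv2.INTER_NEAREST))
st()"
```

```text
t: 14.95
tool_pos: [0.5887, 0.1508, 0.0747]
tool_rot: [2.268, 2.174, -0.0]
contact_force: [1.0, -1.1, -1.6]
opening: 0.0096
t: 15.7
tool_pos: [0.5877, 0.127, 0.0748]
tool_rot: [2.267, 2.174, -0.0]
contact_force: [1.4, -1.5, -1.3]
opening: 0.0099
t 15.7 pos [0.5877 0.127  0.0748] F [ 1.39 -1.49 -1.3 ] tq [-0.19 -0.31  0.09] op 0.0099 q [ 0.09  0.15  1.8  -0.    1.19  0.13]
[[ 4.180e-02  9.991e-01  3.000e-04]
 [ 9.991e-01 -4.180e-02 -7.000e-04]
 [-7.000e-04  3.000e-04 -1.000e+00]]
t 15.8 pos [0.5877 0.1272 0.0748] F [ 1.77 -0.39 -2.18] tq [-0.19 -0.24  0.07] op 0.0099 q [ 0.09  0.15  1.8  -0.    1.19  0.13]
[[ 4.160e-02  9.991e-01  3.000e-04]
 [ 9.991e-01 -4.160e-02 -4.000e-04]
 [-4.000e-04  3.000e-04 -1.000e+00]]
```

View pics/s11.png

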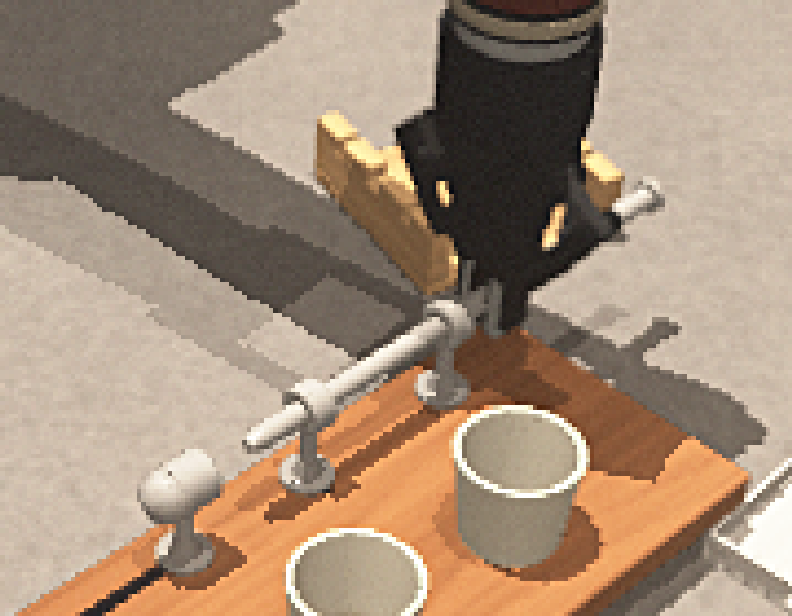

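View pics/t11.png

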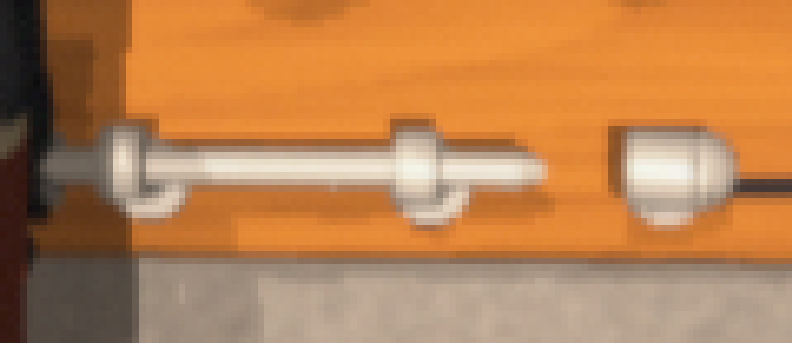

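Steps 1 and 2 look done: the tip is about 24 mm short of the socket mouth at top columns 263 and 274. I'll go 6 mm further so the rod's centre of mass sits inside the eyes, then open and regrip near the tail.

```bash
python3 -m creep '[{"hand":0,"translation":[-0.3,0,0],"delta_rot":[0,0,0]},{"hand":0,"translation":[-0.3,0,0],"delta_rot":[0,0,0]},{"hand":0,"translation":[0,0,0],"delta_rot":[0,0,0]},{"hand":0.1,"translation":[0,0,0],"delta_rot":[0,0,0]},{"hand":0.2,"translation":[0,0,0],"delta_rot":[0,0,0]},{"hand":0.4,"translation":[0,0,0],"delta_rot":[0,0,0]},{"hand":0.4,"translation":[0,0,0],"delta_rot":[0,0,0]},{"hand":0.4,"translation":[0,0,0],"delta_rot":[0,0,0]}]'
python3 -c "
from h import *
st()"
python3 -m creep '[{"hand":0.4,"translation":[1.5,0,0],"delta_rot":[0,0,0]},{"hand":0.4,"translation":[1.5,0,0],"delta_rot":[0,0,0]},{"hand":0.4,"translation":[1.5,0,0],"delta_rot":[0,0,0]},{"hand":0.4,"translation":[1.5,0,0],"delta_rot":[0,0,0]},{"hand":0.4,"translation":[1.5,0,0],"delta_rot":[0,0,0]},{"hand":0.4,"translation":[1.3,0,0],"delta_rot":[0,0,0]},{"hand":0.4,"translation":[1,0,0],"delta_rot":[0,0,0]},{"hand":0.4,"translation":[0,0,0],"delta_rot":[0,0,0]}]'
python3 -c "
from h import *
p,d=ctrl.get_image('scene');cv2.imwrite('pics/s12.png',cv2.resize(p[90:250,240:440,::-1],None,fx=4,fy=4,interpolation=cv2.INTER_NEAREST))
T=ctrl.calibration('wrist')['T'];p,d=ctrl.get_image('wrist');cv2.imwrite('pics/w12.png',p[:,:,::-1])
st()"
```

```text
t: 16.8
tool_pos: [0.5872, 0.1214, 0.0747]
tool_rot: [-2.267, -2.175, 0.0]
contact_force: [-0.8, -0.5, -0.4]
opening: 0.034
t 16.8 pos [0.5872 0.1214 0.0747] F [-0.75 -0.48 -0.36] tq [-0.02 -0.02  0.02] op 0.034 q [ 0.08  0.15  1.8  -0.    1.19  0.12]
[[ 4.170e-02  9.991e-01 -2.000e-04]
 [ 9.991e-01 -4.170e-02 -0.000e+00]
 [-1.000e-04 -2.000e-04 -1.000e+00]]
t: 17.8
tool_pos: [0.5914, 0.2199, 0.0747]
tool_rot: [2.266, 2.175, -0.0]
contact_force: [-0.7, 0.6, -0.2]
opening: 0.0344
t 17.9 pos [0.5914 0.2192 0.0747] F [ 0.65  0.33 -0.38] tq [ 0.02  0.01 -0.01] op 0.0339 q [ 0.24  0.22  1.72 -0.    1.2   0.28]
[[ 4.180e-02  9.991e-01 -1.000e-04]
 [ 9.991e-01 -4.180e-02 -3.000e-04]
 [-3.000e-04 -1.000e-04 -1.000e+00]]
```

View pics/s12.png

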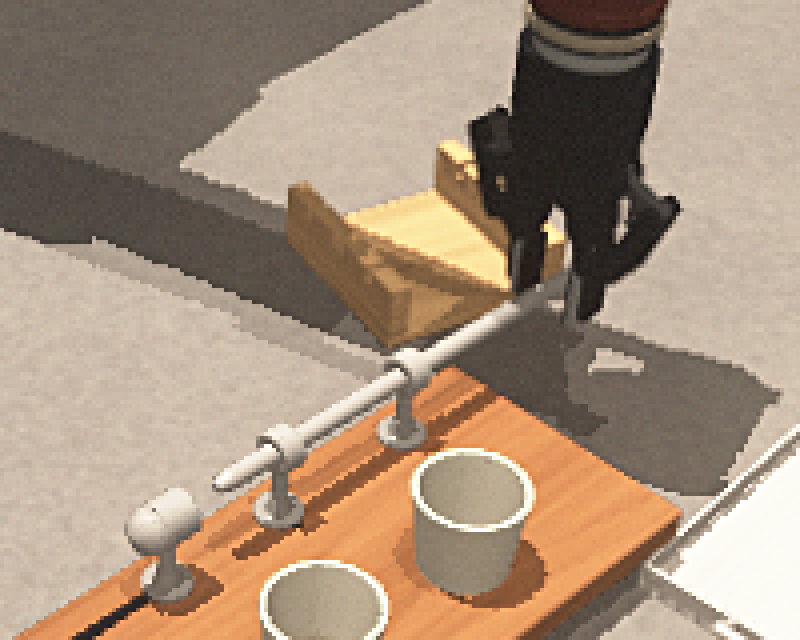

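View pics/w12.png

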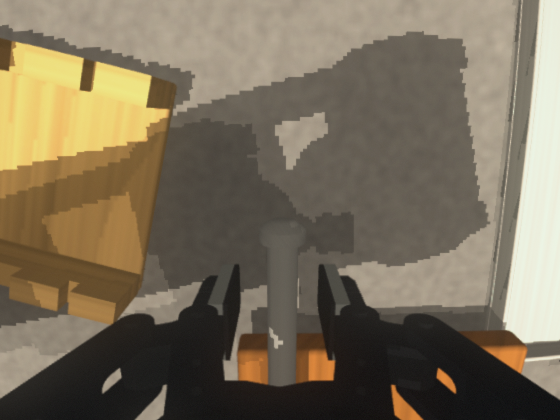

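The rod stays level in both eyes, with the tail cap just behind the fingers at about (283,236). I'll close here.

```bash
python3 -m creep '[{"hand":0.25,"translation":[0,0,0],"delta_rot":[0,0,0]},{"hand":0.1,"translation":[0,0,0],"delta_rot":[0,0,0]},{"hand":0,"translation":[0,0,0],"delta_rot":[0,0,0]},{"hand":0,"translation":[0,0,0],"delta_rot":[0,0,0]},{"hand":0,"translation":[0,0,0],"delta_rot":[0,0,0]},{"hand":0,"translation":[0,0,0],"delta_rot":[0,0,0]}]' 40
python3 -c "
from h import *
st()
p,d=ctrl.get_image('wrist');cv2.imwrite('pics/w13.png',p[:,:,::-1])"
```

```text
t: 18.65
tool_pos: [0.5915, 0.219, 0.0748]
tool_rot: [2.267, 2.174, -0.001]
contact_force: [1.0, -2.8, 1.4]
opening: 0.0103
t 18.65 pos [0.5915 0.219  0.0748] F [ 1.05 -2.77  1.42] tq [-0.38 -0.1   0.04] op 0.0103 q [ 0.24  0.22  1.72 -0.    1.2   0.28]
[[ 4.180e-02  9.991e-01  2.000e-04]
 [ 9.991e-01 -4.180e-02 -6.000e-04]
 [-6.000e-04  2.000e-04 -1.000e+00]]
```

View pics/w13.png

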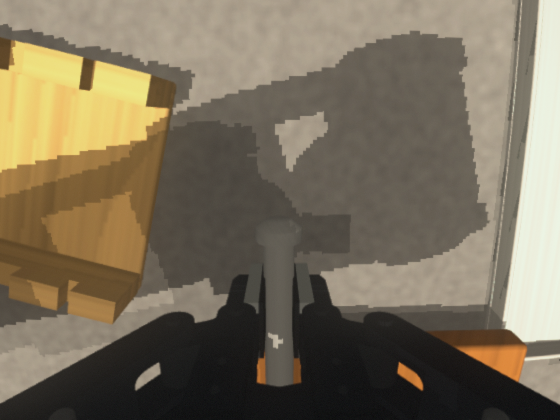

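```bash
python3 -m creep '[{"hand":0,"translation":[-0.4,0,0],"delta_rot":[0,0,0]},{"hand":0,"translation":[-0.4,0,0],"delta_rot":[0,0,0]},{"hand":0,"translation":[-0.4,0,0],"delta_rot":[0,0,0]},{"hand":0,"translation":[0,0,0],"delta_rot":[0,0,0]},{"hand":0,"translation":[0,0,0],"delta_rot":[0,0,0]}]'
python3 -c "
from h import *
st()
p,d=ctrl.get_image('top');cv2.imwrite('pics/t14.png',cv2.resize(p[186:238,180:300,::-1],None,fx=6.6,fy=6.6,interpolation=cv2.INTER_NEAREST))
p,d=ctrl.get_image('scene');cv2.imwrite('pics/s14.png',cv2.resize(p[160:250,250:350,::-1],None,fx=7,fy=7,interpolation=cv2.INTER_NEAREST))"
```

```text
t: 19.32
tool_pos: [0.591, 0.2071, 0.0749]
tool_rot: [2.267, 2.174, -0.0]
contact_force: [1.1, 0.3, 1.7]
opening: 0.0105
t 19.32 pos [0.591  0.2071 0.0749] F [1.06 0.31 1.67] tq [ 0.08 -0.12  0.03] op 0.0105 q [ 0.22  0.21  1.73 -0.    1.2   0.26]
[[ 4.180e-02  9.991e-01  2.000e-04]
 [ 9.991e-01 -4.180e-02 -4.000e-04]
 [-4.000e-04  3.000e-04 -1.000e+00]]
```

View pics/t14.png

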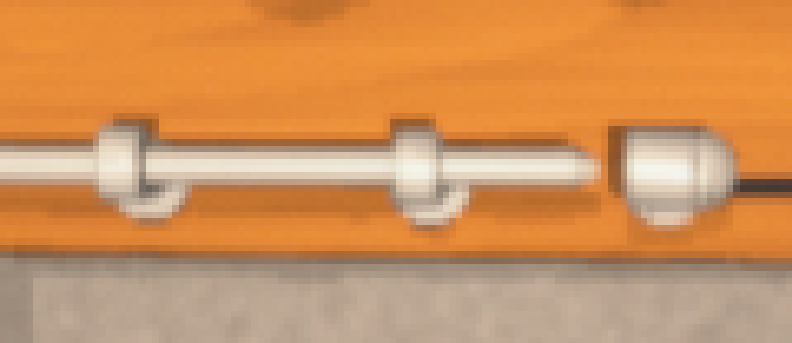

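View pics/s14.png

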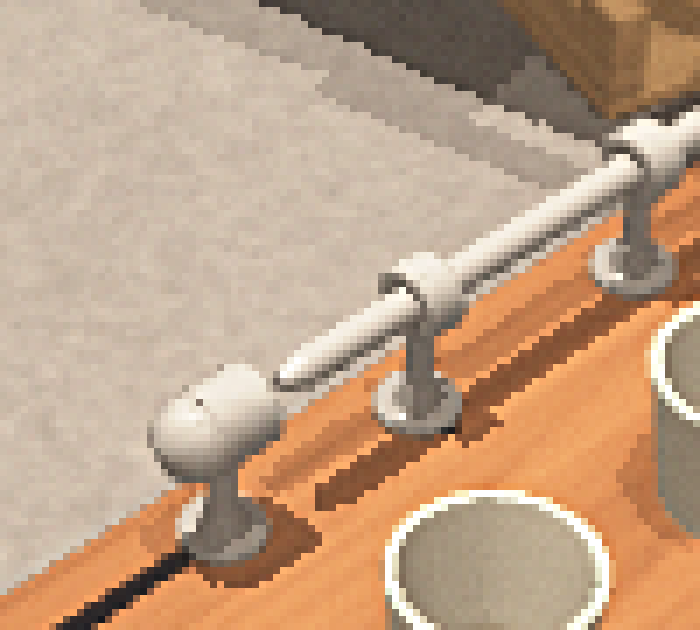

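The tip at column 270.5 is about 7 mm short of the mouth (column 274) and in line with it. I'll enter slowly.

```bash
python3 -m creep '[{"hand":0,"translation":[-0.2,0,0],"delta_rot":[0,0,0]},{"hand":0,"translation":[-0.2,0,0],"delta_rot":[0,0,0]},{"hand":0,"translation":[-0.2,0,0],"delta_rot":[0,0,0]},{"hand":0,"translation":[-0.2,0,0],"delta_rot":[0,0,0]},{"hand":0,"translation":[0,0,0],"delta_rot":[0,0,0]}]'
python3 -m creep '[{"hand":0,"translation":[-0.1,0,0],"delta_rot":[0,0,0]},{"hand":0,"translation":[-0.1,0,0],"delta_rot":[0,0,0]},{"hand":0,"translation":[-0.1,0,0],"delta_rot":[0,0,0]},{"hand":0,"translation":[0,0,0],"delta_rot":[0,0,0]}]'
python3 -m creep '[{"hand":0,"translation":[-0.1,0,0],"delta_rot":[0,0,0]},{"hand":0,"translation":[-0.1,0,0],"delta_rot":[0,0,0]},{"hand":0,"translation":[-0.1,0,0],"delta_rot":[0,0,0]},{"hand":0,"translation":[0,0,0],"delta_rot":[0,0,0]}]'
python3 -c "
from h import *
st()"
```

```text
t: 20.05
tool_pos: [0.5907, 0.1992, 0.0749]
tool_rot: [2.267, 2.174, 0.0]
contact_force: [1.5, 4.3, 2.6]
opening: 0.0106
t: 20.55
tool_pos: [0.5906, 0.1964, 0.0749]
tool_rot: [2.267, 2.174, 0.001]
contact_force: [1.7, 4.3, 2.0]
opening: 0.0102
t: 21.05
tool_pos: [0.5905, 0.1935, 0.0749]
tool_rot: [2.267, 2.175, 0.001]
contact_force: [0.8, 5.1, 1.9]
opening: 0.0101
t 21.05 pos [0.5905 0.1935 0.0749] F [0.85 5.06 1.92] tq [ 0.7  -0.28 -0.  ] op 0.0101 q [0.2  0.2  1.75 0.   1.2  0.24]
[[ 4.170e-02  9.991e-01  5.000e-04]
 [ 9.991e-01 -4.170e-02  3.000e-04]
 [ 4.000e-04  5.000e-04 -1.000e+00]]
```

```bash
python3 -c "
from h import *
p,d=ctrl.get_image('top');cv2.imwrite('pics/t15.png',cv2.resize(p[186:238,180:300,::-1],None,fx=6.6,fy=6.6,interpolation=cv2.INTER_NEAREST))
p,d=ctrl.get_image('wrist');cv2.imwrite('pics/w15.png',p[180:340,200:360,::-1])
p,d=ctrl.get_image('scene');cv2.imwrite('pics/s15.png',cv2.resize(p[160:250,250:350,::-1],None,fx=7,fy=7,interpolation=cv2.INTER_NEAREST))"
```

```text
(no output)
```

View pics/t15.png

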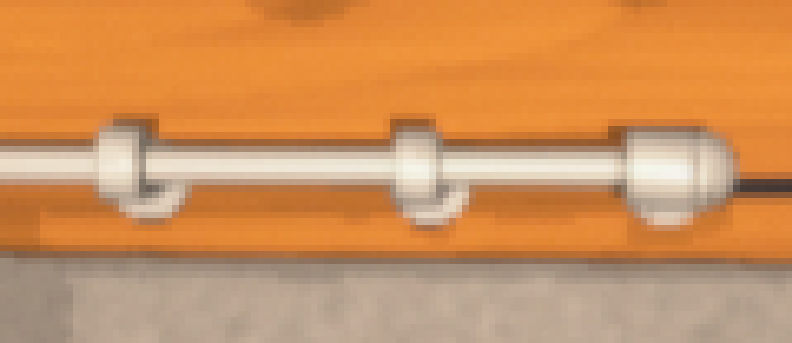

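View pics/w15.png

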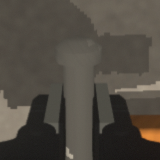

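View pics/s15.png

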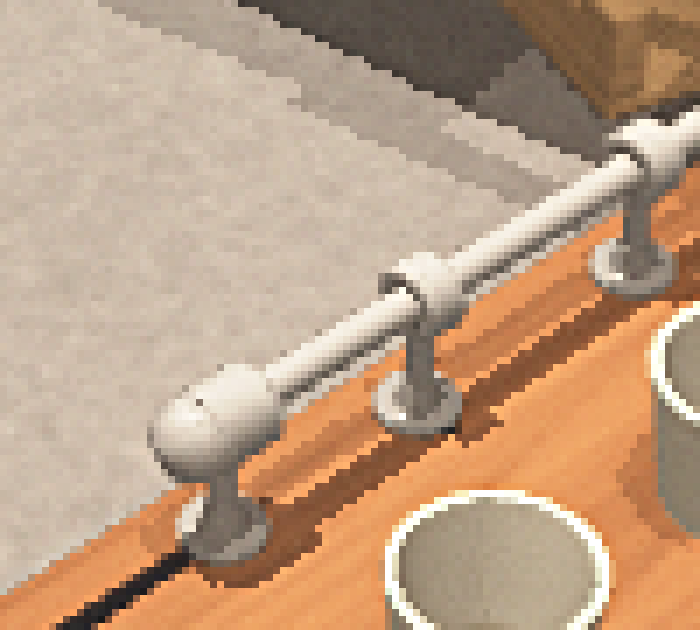

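The rod is in the socket with 4–5 N of spring drag, and the post hasn't moved (mouth still at the same column). I'll push on in small steps and watch the force.

```bash
python3 -m creep '[{"hand":0,"translation":[-0.1,0,0],"delta_rot":[0,0,0]},{"hand":0,"translation":[-0.1,0,0],"delta_rot":[0,0,0]},{"hand":0,"translation":[-0.1,0,0],"delta_rot":[0,0,0]},{"hand":0,"translation":[0,0,0],"delta_rot":[0,0,0]}]'
python3 -m creep '[{"hand":0,"translation":[-0.1,0,0],"delta_rot":[0,0,0]},{"hand":0,"translation":[-0.1,0,0],"delta_rot":[0,0,0]},{"hand":0,"translation":[-0.1,0,0],"delta_rot":[0,0,0]},{"hand":0,"translation":[0,0,0],"delta_rot":[0,0,0]}]'
python3 -m creep '[{"hand":0,"translation":[-0.1,0,0],"delta_rot":[0,0,0]},{"hand":0,"translation":[-0.1,0,0],"delta_rot":[0,0,0]},{"hand":0,"translation":[0,0,0],"delta_rot":[0,0,0]}]'
python3 -c "
from h import *
st()"
```

```text
t: 21.7
tool_pos: [0.5904, 0.1905, 0.0749]
tool_rot: [2.267, 2.175, 0.001]
contact_force: [1.4, 5.0, 2.3]
opening: 0.0102
t: 22.2
tool_pos: [0.5904, 0.1875, 0.075]
tool_rot: [2.267, 2.174, 0.001]
contact_force: [1.4, 5.5, 3.4]
opening: 0.0104
t: 22.58
tool_pos: [0.5903, 0.1855, 0.075]
tool_rot: [2.267, 2.174, 0.001]
contact_force: [1.4, 6.0, 2.8]
opening: 0.0103
t 22.57 pos [0.5903 0.1855 0.075 ] F [1.37 6.05 2.77] tq [ 0.73 -0.31  0.08] op 0.0103 q [0.18 0.19 1.75 0.   1.2  0.23]
[[ 4.170e-02  9.991e-01  7.000e-04]
 [ 9.991e-01 -4.170e-02  4.000e-04]
 [ 4.000e-04  7.000e-04 -1.000e+00]]
```

```bash
Z='{"hand":0,"translation":[0,0,0],"delta_rot":[0,0,0]}'; python3 -m creep '[{"hand":0,"translation":[-0.1,0,0],"delta_rot":[0,0,0]},{"hand":0,"translation":[-0.1,0,0],"delta_rot":[0,0,0]},{"hand":0,"translation":[0,0,0],"delta_rot":[0,0,0]}]'
python3 -m creep '[{"hand":0,"translation":[-0.1,0,0],"delta_rot":[0,0,0]},{"hand":0,"translation":[0,0,0],"delta_rot":[0,0,0]}]'
python3 -m creep '[{"hand":0,"translation":[-0.1,0,0],"delta_rot":[0,0,0]},{"hand":0,"translation":[0,0,0],"delta_rot":[0,0,0]}]'
python3 -c "
from h import *
st()"
```

```text
t: 22.95
tool_pos: [0.5902, 0.1835, 0.0751]
tool_rot: [2.267, 2.174, 0.001]
contact_force: [1.4, 4.1, 2.4]
opening: 0.0101
t: 23.2
tool_pos: [0.5902, 0.1825, 0.0751]
tool_rot: [2.267, 2.174, 0.001]
contact_force: [1.4, 4.4, 3.2]
opening: 0.0108
t: 23.45
tool_pos: [0.5902, 0.1817, 0.0752]
tool_rot: [2.267, 2.175, 0.002]
contact_force: [2.0, 5.1, 3.0]
opening: 0.0105
t 23.45 pos [0.5902 0.1817 0.0752] F [2.05 5.09 3.03] tq [ 0.83 -0.3   0.1 ] op 0.0105 q [0.18 0.19 1.76 0.   1.2  0.22]
[[ 4.170e-02  9.991e-01  1.000e-03]
 [ 9.991e-01 -4.170e-02  7.000e-04]
 [ 7.000e-04  1.000e-03 -1.000e+00]]
```

```bash
python3 -m creep '[{"hand":0,"translation":[-0.05,0,0],"delta_rot":[0,0,0]},{"hand":0,"translation":[0,0,0],"delta_rot":[0,0,0]}]'
python3 -m creep '[{"hand":0,"translation":[-0.05,0,0],"delta_rot":[0,0,0]},{"hand":0,"translation":[0,0,0],"delta_rot":[0,0,0]}]'
python3 -m creep '[{"hand":0,"translation":[-0.05,0,0],"delta_rot":[0,0,0]},{"hand":0,"translation":[0,0,0],"delta_rot":[0,0,0]}]'
python3 -c "
from h import *
st()"
```

```text
t: 23.7
tool_pos: [0.5902, 0.1813, 0.0752]
tool_rot: [2.267, 2.175, 0.002]
contact_force: [1.1, 4.9, 4.1]
opening: 0.0105
t: 23.95
tool_pos: [0.5902, 0.1809, 0.0753]
tool_rot: [2.267, 2.175, 0.002]
contact_force: [1.8, 6.1, 3.1]
opening: 0.0104
t: 24.2
tool_pos: [0.5902, 0.1804, 0.0753]
tool_rot: [-2.267, -2.175, -0.003]
contact_force: [1.5, 6.0, 3.6]
opening: 0.0108
t 24.2 pos [0.5902 0.1804 0.0753] F [1.54 5.98 3.61] tq [ 0.89 -0.29  0.1 ] op 0.0108 q [0.18 0.19 1.76 0.   1.2  0.22]
[[ 0.0416  0.9991  0.0011]
 [ 0.9991 -0.0416  0.0012]
 [ 0.0012  0.0011 -1.    ]]
```

```bash
python3 -c "
from h import *
p,d=ctrl.get_image('wrist');cv2.imwrite('pics/w16.png',p[:,:,::-1])
a=cv2.imread('pics/w13.png')[190:330,200:360];b=cv2.imread('pics/w16.png')[190:330,200:360]
cv2.imwrite('pics/w16c.png',cv2.convertScaleAbs(cv2.resize(np.hstack([a,b]),None,fx=2.5,fy=2.5,interpolation=cv2.INTER_NEAREST),alpha=1.8))
p,d=ctrl.get_image('top');cv2.imwrite('pics/t16.png',p[:,:,::-1]);cv2.imwrite('pics/t16c.png',cv2.resize(p[186:238,180:300,::-1],None,fx=6.6,fy=6.6,interpolation=cv2.INTER_NEAREST))"
```

```text
(no output)
```

View pics/w16c.png

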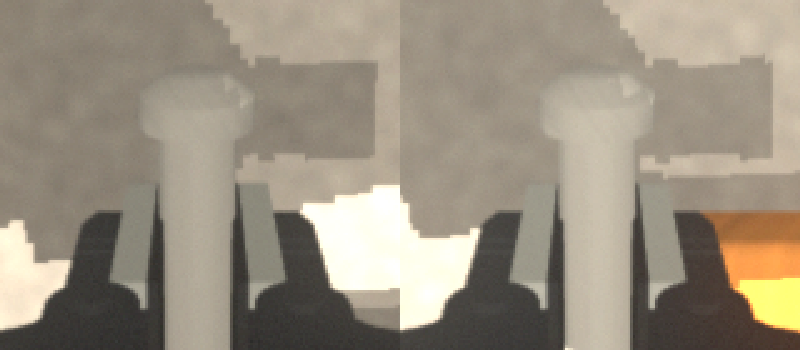

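View pics/t16c.png

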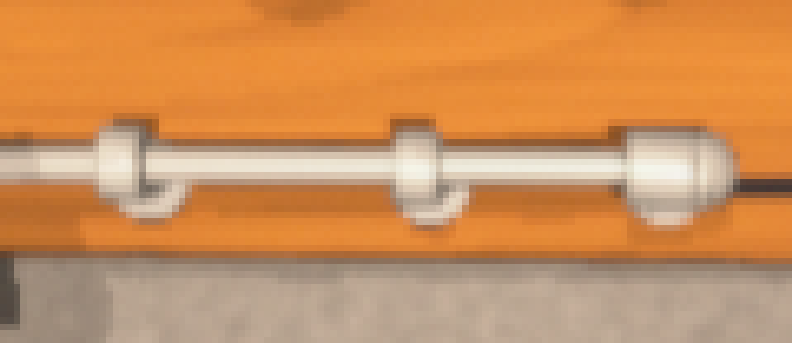

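The rod has not slipped in the grip (tail cap unchanged in the wrist view), and the post is at the same columns. I'll continue.

```bash
python3 -m creep '[{"hand":0,"translation":[-0.05,0,0],"delta_rot":[0,0,0]},{"hand":0,"translation":[0,0,0],"delta_rot":[0,0,0]},{"hand":0,"translation":[0,0,0],"delta_rot":[0,0,0]}]'
python3 -m creep '[{"hand":0,"translation":[-0.05,0,0],"delta_rot":[0,0,0]},{"hand":0,"translation":[0,0,0],"delta_rot":[0,0,0]},{"hand":0,"translation":[0,0,0],"delta_rot":[0,0,0]}]'
python3 -c "
from h import *
st()"
```

```text
t: 24.68
tool_pos: [0.5902, 0.18, 0.0753]
tool_rot: [-2.267, -2.175, -0.003]
contact_force: [2.2, 6.6, 3.0]
opening: 0.0104
t: 25.05
tool_pos: [0.5902, 0.1795, 0.0754]
tool_rot: [-2.267, -2.175, -0.003]
contact_force: [1.6, 5.8, 3.3]
opening: 0.0108
t 25.05 pos [0.5902 0.1795 0.0754] F [1.61 5.83 3.3 ] tq [ 0.96 -0.26  0.08] op 0.0108 q [0.17 0.18 1.76 0.   1.2  0.22]
[[ 0.0416  0.9991  0.0013]
 [ 0.9991 -0.0416  0.0014]
 [ 0.0014  0.0012 -1.    ]]
```

```bash
python3 -m creep '[{"hand":0,"translation":[-0.05,0,-0.03],"delta_rot":[0,0,0]},{"hand":0,"translation":[0,0,0],"delta_rot":[0,0,0]},{"hand":0,"translation":[0,0,0],"delta_rot":[0,0,0]}]'
python3 -m creep '[{"hand":0,"translation":[-0.05,0,0],"delta_rot":[0,0,0]},{"hand":0,"translation":[0,0,0],"delta_rot":[0,0,0]},{"hand":0,"translation":[0,0,0],"delta_rot":[0,0,0]}]'
python3 -m creep '[{"hand":0,"translation":[-0.05,0,0],"delta_rot":[0,0,0]},{"hand":0,"translation":[0,0,0],"delta_rot":[0,0,0]},{"hand":0,"translation":[0,0,0],"delta_rot":[0,0,0]}]'
python3 -c "
from h import *
st()"
```

```text
t: 25.42
tool_pos: [0.5901, 0.1789, 0.0756]
tool_rot: [2.267, 2.175, 0.002]
contact_force: [2.9, 5.9, 3.2]
opening: 0.0103
t: 25.8
tool_pos: [0.5901, 0.1784, 0.0756]
tool_rot: [-2.267, -2.175, -0.002]
contact_force: [0.9, 5.7, 3.2]
opening: 0.0106
t: 26.18
tool_pos: [0.5901, 0.178, 0.0756]
tool_rot: [-2.267, -2.175, -0.003]
contact_force: [1.7, 6.2, 3.5]
opening: 0.0106
t 26.18 pos [0.5901 0.178  0.0756] F [1.73 6.19 3.53] tq [ 0.93 -0.27  0.13] op 0.0106 q [0.17 0.18 1.76 0.   1.2  0.21]
[[ 0.0416  0.9991  0.0011]
 [ 0.9991 -0.0416  0.0012]
 [ 0.0013  0.001  -1.    ]]
```

```bash
python3 -m creep '[{"hand":0,"translation":[-0.05,0,0],"delta_rot":[0,0,0]},{"hand":0,"translation":[0,0,0],"delta_rot":[0,0,0]},{"hand":0,"translation":[0,0,0],"delta_rot":[0,0,0]}]'
python3 -m creep '[{"hand":0,"translation":[-0.05,0,0],"delta_rot":[0,0,0]},{"hand":0,"translation":[0,0,0],"delta_rot":[0,0,0]},{"hand":0,"translation":[0,0,0],"delta_rot":[0,0,0]}]'
python3 -m creep '[{"hand":0,"translation":[-0.05,0,0],"delta_rot":[0,0,0]},{"hand":0,"translation":[0,0,0],"delta_rot":[0,0,0]},{"hand":0,"translation":[0,0,0],"delta_rot":[0,0,0]}]'
python3 -c "
from h import *
st()"
```

```text
t: 26.55
tool_pos: [0.5901, 0.1775, 0.0756]
tool_rot: [-2.267, -2.175, -0.003]
contact_force: [1.6, 6.5, 3.7]
opening: 0.0109
t: 26.92
tool_pos: [0.59, 0.1771, 0.0756]
tool_rot: [-2.267, -2.175, -0.003]
contact_force: [1.8, 5.6, 3.2]
opening: 0.0106
t: 27.3
tool_pos: [0.59, 0.1766, 0.0757]
tool_rot: [-2.267, -2.175, -0.003]
contact_force: [1.1, 6.2, 3.7]
opening: 0.0103
t 27.3 pos [0.59   0.1766 0.0757] F [1.09 6.17 3.69] tq [ 0.99 -0.27  0.13] op 0.0103 q [0.17 0.18 1.76 0.   1.2  0.21]
[[ 0.0416  0.9991  0.0012]
 [ 0.9991 -0.0416  0.0015]
 [ 0.0015  0.0011 -1.    ]]
```

```bash
cat > post.py <<'E'
from h import *
def rt(sat):
    out=[]
    for r in range(206,210):
        v=sat[r,284:300]; i=np.nonzero(v>115)[0][0]; out.append(284+i-1+(115-v[i-1])/(v[i]-v[i-1]))
    return np.round(out,2)
z=np.load("pics/top4.npz")["p"]; ref=rt(cv2.cvtColor(z,cv2.COLOR_RGB2HSV)[...,1].astype(float))
p,d=ctrl.get_image("top");now=rt(cv2.cvtColor(p,cv2.COLOR_RGB2HSV)[...,1].astype(float))
print("post right edge ref",ref,"now",now,"shift mm",((now-ref)*2.1).round(2)); st()
E
python3 post.py
```

```text
post right edge ref [287.8  289.41 289.98 290.56] now [287.82 289.4  290.02 290.55] shift mm [ 0.04 -0.02  0.08 -0.02]
t 27.35 pos [0.5901 0.1766 0.0757] F [2.5  6.14 2.79] tq [ 0.99 -0.27  0.08] op 0.0103 q [0.17 0.18 1.76 0.   1.2  0.21]
[[ 0.0417  0.9991  0.0013]
 [ 0.9991 -0.0417  0.0015]
 [ 0.0016  0.0012 -1.    ]]
```

The post has moved less than 0.1 mm. I'll continue.

```bash
python3 -m creep '[{"hand":0,"translation":[-0.05,0,0],"delta_rot":[0,0,0]},{"hand":0,"translation":[0,0,0],"delta_rot":[0,0,0]},{"hand":0,"translation":[0,0,0],"delta_rot":[0,0,0]}]'
python3 -m creep '[{"hand":0,"translation":[-0.05,0,0],"delta_rot":[0,0,0]},{"hand":0,"translation":[0,0,0],"delta_rot":[0,0,0]},{"hand":0,"translation":[0,0,0],"delta_rot":[0,0,0]}]'
python3 -m creep '[{"hand":0,"translation":[-0.05,0,0],"delta_rot":[0,0,0]},{"hand":0,"translation":[0,0,0],"delta_rot":[0,0,0]},{"hand":0,"translation":[0,0,0],"delta_rot":[0,0,0]}]'
python3 post.py
```

```text
t: 27.72
tool_pos: [0.59, 0.1762, 0.0757]
tool_rot: [-2.267, -2.174, -0.003]
contact_force: [2.1, 6.6, 2.4]
opening: 0.0106
t: 28.1
tool_pos: [0.59, 0.1762, 0.0757]
tool_rot: [-2.267, -2.174, -0.005]
contact_force: [1.9, 7.4, 3.0]
opening: 0.0107
t: 28.48
tool_pos: [0.59, 0.1762, 0.0757]
tool_rot: [-2.266, -2.174, -0.006]
contact_force: [2.6, 9.7, 3.5]
opening: 0.0106
post right edge ref [287.8  289.41 289.98 290.56] now [287.76 289.41 290.   290.56] shift mm [-0.08  0.    0.04  0.  ]
t 28.52 pos [0.59   0.1762 0.0757] F [1.49 9.44 3.19] tq [ 1.62 -0.3   0.11] op 0.0105 q [0.17 0.18 1.76 0.   1.2  0.21]
[[ 0.0417  0.9991  0.0016]
 [ 0.9991 -0.0418  0.0037]
 [ 0.0037  0.0014 -1.    ]]
```

Motion has stopped at y=0.1762 and the force is climbing, which looks like the floor. One more half step to confirm.

```bash
python3 -m creep '[{"hand":0,"translation":[-0.05,0,0],"delta_rot":[0,0,0]},{"hand":0,"translation":[0,0,0],"delta_rot":[0,0,0]},{"hand":0,"translation":[0,0,0],"delta_rot":[0,0,0]}]'
python3 post.py
```

```text
t: 28.9
tool_pos: [0.59, 0.1761, 0.0757]
tool_rot: [-2.266, -2.173, -0.007]
contact_force: [2.2, 12.2, 2.0]
opening: 0.0105
post right edge ref [287.8  289.41 289.98 290.56] now [287.8  289.39 290.02 290.55] shift mm [ 0.   -0.04  0.08 -0.02]
t 28.95 pos [0.59   0.1761 0.0757] F [ 2.13 11.61  3.  ] tq [ 1.76 -0.31  0.03] op 0.0107 q [0.17 0.18 1.76 0.   1.2  0.21]
[[ 0.0417  0.9991  0.0017]
 [ 0.9991 -0.0417  0.0046]
 [ 0.0046  0.0015 -1.    ]]
```

It is bottomed: 12 N with no advance, and the post unmoved. I'll relax the push a little, open and rise.

```bash
python3 -m creep '[{"hand":0,"translation":[0.1,0,0],"delta_rot":[0,0,0]},{"hand":0,"translation":[0,0,0],"delta_rot":[0,0,0]},{"hand":0.1,"translation":[0,0,0],"delta_rot":[0,0,0]},{"hand":0.2,"translation":[0,0,0],"delta_rot":[0,0,0]},{"hand":0.4,"translation":[0,0,0],"delta_rot":[0,0,0]},{"hand":0.5,"translation":[0,0,0],"delta_rot":[0,0,0]},{"hand":0.5,"translation":[0,0,0],"delta_rot":[0,0,0]},{"hand":0.5,"translation":[0,0,0],"delta_rot":[0,0,0]}]'
python3 post.py
python3 -c "
from h import *
p,d=ctrl.get_image('wrist');cv2.imwrite('pics/w17.png',p[:,:,::-1])"
```

```text
t: 29.95
tool_pos: [0.5895, 0.1747, 0.0749]
tool_rot: [-2.267, -2.174, 0.001]
contact_force: [-0.4, -0.1, -0.4]
opening: 0.043
post right edge ref [287.8  289.41 289.98 290.56] now [287.82 289.41 290.   290.56] shift mm [0.04 0.   0.04 0.  ]
t 30.0 pos [0.5895 0.1747 0.075 ] F [-0.15  0.77  0.74] tq [0.03 0.02 0.02] op 0.0427 q [ 0.17  0.18  1.76 -0.    1.2   0.21]
[[ 4.180e-02  9.991e-01 -2.000e-04]
 [ 9.991e-01 -4.180e-02 -2.000e-04]
 [-2.000e-04 -2.000e-04 -1.000e+00]]
```

View pics/w17.png

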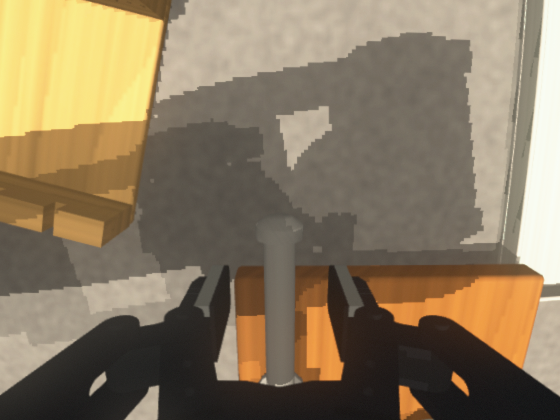

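```bash
python3 -m creep '[{"hand":0.5,"translation":[0,0,-1],"delta_rot":[0,0,0]},{"hand":0.5,"translation":[0,0,-2],"delta_rot":[0,0,0]},{"hand":0.5,"translation":[0,0,-3],"delta_rot":[0,0,0]},{"hand":0.5,"translation":[0,0,-3],"delta_rot":[0,0,0]},{"hand":0.5,"translation":[2,0,-3],"delta_rot":[0,0,0]},{"hand":0.5,"translation":[2,0,-2],"delta_rot":[0,0,0]},{"hand":0.5,"translation":[0,0,0],"delta_rot":[0,0,0]},{"hand":0.5,"translation":[0,0,0],"delta_rot":[0,0,0]}]'
python3 post.py
python3 - <<'E'
from h import *
T=ctrl.calibration('wrist')['T'];p,d=ctrl.get_image('wrist');cv2.imwrite('pics/w18.png',p[:,:,::-1]);np.savez('pics/w18.npz',T=T)
p,d=ctrl.get_image('scene');cv2.imwrite('pics/s18.png',cv2.resize(p[110:270,230:430,::-1],None,fx=4,fy=4,interpolation=cv2.INTER_NEAREST))
p,d=ctrl.get_image('top');cv2.imwrite('pics/t18.png',cv2.resize(p[140:238,110:330,::-1],None,fx=3.6,fy=3.6,interpolation=cv2.INTER_NEAREST))
E
```

```text
t: 31.05
tool_pos: [0.5906, 0.2146, 0.2138]
tool_rot: [-2.266, -2.175, 0.003]
contact_force: [-0.4, 0.8, -1.4]
opening: 0.0424
post right edge ref [287.8  289.41 289.98 290.56] now [287.79 289.39 290.02 290.54] shift mm [-0.02 -0.04  0.08 -0.04]
t 31.1 pos [0.5903 0.2143 0.2131] F [ 0.09 -0.55  0.06] tq [-0.05  0.01  0.01] op 0.0426 q [ 0.23  0.08  1.63 -0.    1.44  0.27]
[[ 0.0418  0.9991 -0.003 ]
 [ 0.9991 -0.0418 -0.001 ]
 [-0.0011 -0.003  -1.    ]]
```

View pics/s18.png

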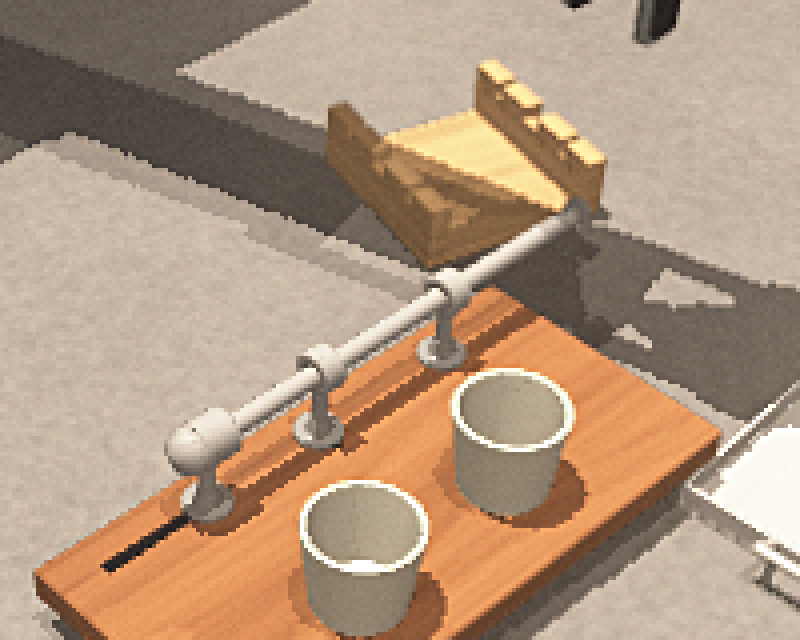

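View pics/t18.png

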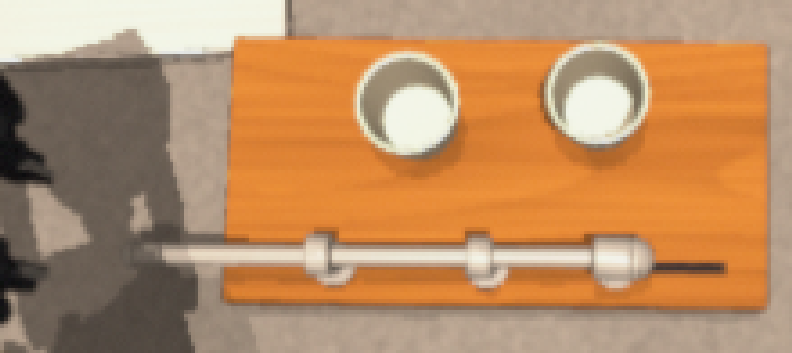

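View pics/w18.png

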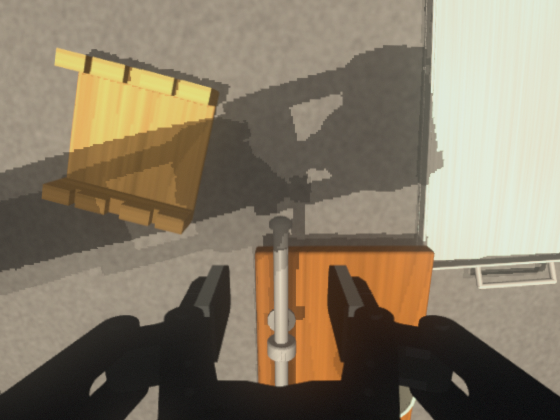

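```bash
python3 - <<'E'
from h import *
T=np.load('pics/w18.npz')['T']
P=onz("wrist",[[280,217],[281,338],[281,345]],.089,T);print("tail(wrist), eye outer-face top rows",P.round(4))
for c in (143,145,147): print(c,onz("top",[[c,210.0]],.085)[0].round(4))
st()
E
python3 -c "
import cv2
a=cv2.imread('pics/w18.png')[200:370,220:340];cv2.imwrite('pics/w18c.png',cv2.resize(a,None,fx=3.5,fy=3.5,interpolation=cv2.INTER_NEAREST))"
```

```text
tail(wrist), eye outer-face top rows [[0.5913 0.2127 0.089 ]
 [0.5878 0.1061 0.089 ]
 [0.5875 0.0991 0.089 ]]
143 [0.5902 0.2104 0.085 ]
145 [0.5901 0.2061 0.085 ]
147 [0.59   0.2018 0.085 ]
t 31.25 pos [0.5906 0.2142 0.2133] F [ 0.31 -1.02  0.46] tq [0.   0.01 0.03] op 0.0427 q [ 0.23  0.08  1.63 -0.    1.44  0.27]
[[ 4.240e-02  9.991e-01 -2.600e-03]
 [ 9.991e-01 -4.240e-02 -8.000e-04]
 [-9.000e-04 -2.600e-03 -1.000e+00]]
```

View pics/w18c.png

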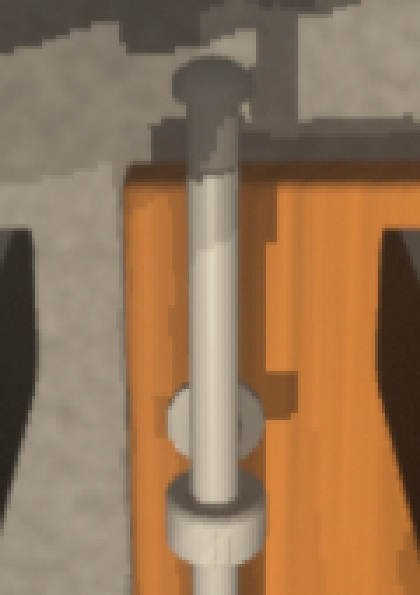

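The tail end is about 107 mm outside the first eye, and 300 − 193 = 107, so the rod is at the floor. The cups are in place and the post is unmoved. I'll hand in.

```bash
python3 -c "
from station import ctrl
print(ctrl.finish_job())"
```

```text
the job is handed in; nothing more can be done
None
```

The rod is fitted and handed in at about 31 s. It runs through the first and middle eyes and its tip is bottomed in the end post's socket. I regripped once near the tail for the last push, then let go and rose clear.

- **Seating:** Drag was about 6 N on the way in. The rod then stopped, and the force rose to 12 N with no further advance. About 107 mm of tail stands outside the first eye, which matches the measured floor depth of about 193 mm. That figure is camera-based, good to about 2 mm.
- **End post:** It moved less than 0.1 mm as seen by the top camera.
- **Cups:** The last pictures show them in place.
- **Jar and grinder:** I did not check them again at the end. The arm never went near them.
- **Grasp contact:** During the first grasp the fingers rubbed the spoon rest with about 7 N. I backed off before closing.
- **Height disagreement:** The scene camera's height for the eye differed by 1–2 mm from the tool reading. I went by the tool reading and the rod entered without force.

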